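# Clear broken mortar prisms out of a test press

## Robot

A 6-joint arm with a two-finger parallel gripper is mounted at the origin on the work surface. World frame = base frame: x ahead of the robot, y to its left, z up, the work surface at z = 0. Lengths are in m, angles in rad, forces in N, time in s.
With the tool pointing down it reaches from about 0.325 to 0.775 m from the base axis. Payload 5.5 kg.
Tool frame: the origin (TCP) lies at the very end of the fingers, on their centre line; the grasp point (between the pads) lies 19 mm behind it; z points along the fingers, y is the line along which they close (so a half turn about z gives the same grasp; the last joint's range is limited). The gripper opens to 85 mm and grips with 20 to 120 N. Pads are 22 mm wide; open, the fingers measure 114 mm over their backs; the gripper's body (76 mm by 85 mm) begins 54 mm behind the grasp point. The pads swing forward as they close: fully open they stand 13 mm farther back than shut.
Start: joints at [1.281, 0.091, 1.231, -0, 1.82, -0.057], TCP at [0.138, 0.584, 0.231] pointing down, gripper open.
Joint ranges: [-2.87, 2.87], [-0.86, 2.18], [0.17, 2.46], [-1.51, 4.65], [0.06, 2.69], [-2.65, 2.65]. Speed limits (rad/s): [2.57, 2.57, 3.01, 3.14, 3.14, 3.14].

## Interface

Orientations are given as a unit quaternion [x, y, z, w].
In Python, from plant import robot gives the robot as it stands. The module is installed in compiled form; this text tells all that it offers.
- The arm moves only by the tool servo_tool, never from a script. Its argument "increments" is a list of rows, each an object of numbers: "wx", "wy", "wz": the turn, a rotation vector about the tool's x, y, z in rad; "x", "y", "z": the shift along the tool's x, y, z in mm; "jaw": the opening, from 0 (shut) to 1 (fully open). A call has 1 to 10 rows; each row shifts and turns the commanded pose from where the row before left it, along the tool's axes as they then stand; what a row does not reach is not made up. A row lasts 1/10 s, in which the tool goes at most 50 mm and 8.59 degrees, less where a joint would pass 70% of its speed; a pose out of reach is approached as far as the arm can. A call is refused whole if a number of a shift passes 50 or a number of a turn 0.15, either way. A call with a gripper value outside its range is refused whole. The fingers move at their own pace and stop on an object; "force" is the grip in N (left out, the last holds). Time passes only in rows, so rows that do not move let the fingers close. It gives the time, the measured TCP pose, the force, the opening and the grip force at its end, in the units of the state.
- robot.get_obs(): the state, without advancing time (a new reading comes with each control period).
- robot.read_camera(name): name is "scene" or "top" or "wrist"; returns the picture (400x640x3 uint8, red, green, blue); there is no depth.
- robot.camera_info(name): a dict with "fx", "fy", "cx", "cy" (pixels), "rvec" (rotation vector, rad) and "tvec" (3), from world to camera coordinates, as OpenCV has them. Camera axes: x right, y down, z forward; pixel columns grow to the right and rows downward; lengths in m; the calibration is good to about 2 mm. A picture is of the moment at which its call begins: read the wrist's pose just before it. camera_info takes no time and is no camera call; for the wrist camera it gives the pose at the moment of the call.
- robot.finish_job(): hands the job in; it is judged then, once.
The state is a dict: "time": time; "q": joint angles; "dq": joint speeds; "joint_torque": joint torques, N m; "tool_pos": TCP position; "eef_rot": TCP orientation; "wrist_force": force on the tool from outside, world axes, zero at the start; "torque": the same for the moment, N m; "opening": opening from 0.0 (shut) to 1.0 (fully open); "gripper_force": force on a finger pad.
Only numpy, scipy, OpenCV 4.12 (cv2) and the standard library are available. Lean on these libraries where they do the work, as an engineer would, in place of code of your own. Each camera call takes 0.05 s, during which the arm holds its last target. There are 200 camera calls.

## Task

Push the red stop button on the yellow box down until it stays down, before disturbing anything in the blue press; then take the two broken grey mortar pieces out from under the press head and lower them into the black bin without dropping them from high up. When both lie in the bin, turn the red button clockwise until it releases and let it come back up. Do not knock the press head, and leave the standing red-brown specimen, beaker, balance and wrench where they are.

Things in the scene. Friction and masses are not known exactly. Their poses are not given: they have to be found in the camera images.
- press: Press fixed to the bench, its open front facing left (+y). Bed 380 (x) by 300 mm (y), blue with a steel top face 50 mm above this origin (centre of the bed's underside, at bench height). x points from the front to the back: about world -y. Two steel columns 36 mm thick at x = +60, y = +-150 mm carry the head. The front of the bed (x from -190 to -20 mm) is open above.
- head: Fixed blue loading head; same origin and axes as press. A block from x = -20 to +140, y = -180 to +180 mm, its underside 200 and top 260 mm above the origin (cap on top to 285): 150 mm free over the bed. Yellow stripe on its front. A vertical gripper cannot take what lies under it; one tilted 35 to 45 degrees, fingers pointing down and in under the head, can.
- long_piece: Broken grey mortar prism 40 wide, 40 high, 135 mm long, 340 to 590 g, on the press bed under the head. Origin: underside, middle of its flat sawn end, the end towards the press's open front. x runs along it to the ragged far end, z up. Sawn end within 15 mm of the head's front edge. Held by its end it droops when lifted: slide it out along the bed, then grip it again near its middle.
- long_piece_mid (a point): Middle of the long piece: halfway along (67 mm from the sawn end) and 20 mm above its underside.
- short_piece: Broken grey mortar prism 40 wide, 40 high, 85 mm long, 210 to 370 g, beside the long piece, about 120 mm between centre lines. Origin and axes as for the long piece; it can be lifted by a grip 20 mm from its sawn end.
- short_piece_mid (a point): Middle of the short piece: 42 mm from the sawn end and 20 mm above its underside.
- bin: Black open bin, fixed to the bench in front of the press (to its left, +y). Outside 280 by 280 mm, 80 mm high, walls and floor 6 mm. Origin: centre of its underside, z up.
- stop_top (a point): Centre of the top of the red mushroom stop button: head 50 mm across, 22 mm thick, on a yellow box 110 mm square and 70 mm high (grey collar adds 3), fixed to the bench, either behind the press (far right) or ahead beyond the bin. Top 114 mm above the bench when up, about 106 when latched down; 19 mm of air under the head when up. Moves with the button.
- stop (a joint): How far the button is down, m: 0 up, 0.011 end of travel. Sprung (2 N at first, 6 N at the bottom) with a catch on the way (about 7 N in all); pushed firmly to the end and let go, it stays latched at about 0.0075.
- stop_turn (a joint): Turn of the red head, rad: 0 at rest, grows clockwise seen from above, up to 1.3. A weak spring slowly turns it back when let go. Latched, a turn past about 0.5 frees the catch and it springs up once let go; turn 0.9 or more to be sure, then open the fingers.
- specimen: Intact red-brown mortar cylinder standing on the press bed towards the back, between the two pieces: 44 mm across, 70 mm tall. Origin: centre of its underside. Leave standing.
- beaker: Glass beaker, about 84 mm across, 110 mm tall, standing where the stop box is not: behind the press or ahead beyond the bin. Origin: centre of its underside. Leave alone.
- balance: White laboratory balance, 180 x 160 mm, 62 mm tall, on the bench beyond the bin. Origin: centre of its underside. Leave alone.
- wrench: Steel wrench 180 mm long lying on the bench beyond the press. Origin near its middle. Leave alone.
Not all that is in view belongs to the job. What is shaped like the long_piece but green or purple is not meant.

How it is judged:
On the way, in this order (a step that is already met when the one before it is completed fails the run):
1. the stop button is latched down (value of joint stop above 0.006 m), for 0.3 s.
2. both broken pieces are in the bin while the stop button is still down (x of long_piece_mid in the frame of bin between -0.135 and 0.135 m and y of long_piece_mid in the frame of bin between -0.135 and 0.135 m and z of each of long_piece_mid, short_piece_mid in the frame of bin below 0.078 m and x of short_piece_mid in the frame of bin between -0.135 and 0.135 m and y of short_piece_mid in the frame of bin between -0.135 and 0.135 m and value of joint stop above 0.006 m), for 0.2 s.
3. the stop button is turned clockwise to release it (value of joint stop_turn above 0.3 rad).
At the end, for the whole second after the job is handed in: Both pieces rest inside the bin (their middles within its walls and below its rim, under 0.02 m/s) and the stop button is up again (within 2 mm of its top position) (x of long_piece_mid in the frame of bin between -0.135 and 0.135 m and y of long_piece_mid in the frame of bin between -0.135 and 0.135 m and z of each of long_piece_mid, short_piece_mid in the frame of bin below 0.078 m and x of short_piece_mid in the frame of bin between -0.135 and 0.135 m and y of short_piece_mid in the frame of bin between -0.135 and 0.135 m and value of joint stop below 0.002 m and linear speed of each of long_piece, short_piece below 0.02 m/s); the robot touches nothing.
It fails at once if a broken piece is shifted by more than 15 mm while the stop button is up and the pieces are not all in the bin (value of joint stop below 0.004 m and distance of any of long_piece, short_piece from where it was at the start of the episode above 0.015 m and not (x of long_piece_mid in the frame of bin between -0.135 and 0.135 m and y of long_piece_mid in the frame of bin between -0.135 and 0.135 m and z of each of long_piece_mid, short_piece_mid in the frame of bin below 0.078 m and x of short_piece_mid in the frame of bin between -0.135 and 0.135 m and y of short_piece_mid in the frame of bin between -0.135 and 0.135 m)).
It fails at once if a broken piece falls or is thrown faster than 1.4 m/s (a drop of 100 mm) (linear speed of any of long_piece, short_piece above 1.4 m/s).
It fails at once if the robot knocks the press head with more than 15 N (contact force between any of the arm, the fingers and head above 15 N).
It fails at once if the specimen, beaker, balance or wrench is moved by more than 20 mm or the specimen or beaker tipped over (distance of any of specimen, beaker, balance, wrench from where it was at the start of the episode above 0.02 m or angle between any of specimen, beaker's own z axis and vertical above 0.5 rad).
It also fails if it takes over 72 s, if anything falls off the work surface, if the arm or the gripper's body presses on something with over 40 N, if the wrist force passes 120 N, or if a joint passes its speed limit or range.

## Working session

There is one attempt and no reset: what is moved stays moved. The work goes in short steps, Python scripts to look and compute and a tool call to move; the robot and the scene stay as the last step left them, time stands still between calls to the robot, and variables do not carry over. Pictures are saved under pics/ and viewed, at most 10 in all, crops included, and the job is handed in when it is done.

Besides the shell and the picture viewer there is one more tool, called as a command line: name --argument value ..., lists and objects as JSON in quotes. servo_tool: Moves the arm, as the interface text tells. Its arguments: {"type":"object","properties":{"increments":{"type":"array","items":{"type":"object","properties":{"wx":{"type":"number"},"wy":{"type":"number"},"wz":{"type":"number"},"x":{"type":"number"},"y":{"type":"number"},"z":{"type":"number"},"jaw":{"type":"number"}}}},"force":{"type":"number"}},"required":["increments"]}

```bash
mkdir -p pics; cat > h.py <<'E'
import numpy as np, cv2
from scipy.spatial.transform import Rotation as R
from plant import robot
def cam(n):
    i=robot.camera_info(n); Rm=cv2.Rodrigues(np.array(i['rvec'],float))[0]; return i,Rm,np.array(i['tvec'],float).ravel()
def ray(n,u,v):
    i,Rm,t=cam(n); d=Rm.T@np.array([(u-i['cx'])/i['fx'],(v-i['cy'])/i['fy'],1]); return -Rm.T@t,d
def plane(n,u,v,z):
    c,d=ray(n,u,v); return c+d*(z-c[2])/d[2]
def proj(n,p):
    i,Rm,t=cam(n); q=Rm@np.array(p)+t; return q[0]/q[2]*i['fx']+i['cx'],q[1]/q[2]*i['fy']+i['cy']
def tri(rs):
    A=sum(np.eye(3)-np.outer(d,d)/(d@d) for c,d in rs); b=sum((np.eye(3)-np.outer(d,d)/(d@d))@c for c,d in rs); return np.linalg.solve(A,b)
def snap(n,f):
    im=robot.read_camera(n); cv2.imwrite(f'pics/{f}.png',im[:,:,::-1]); return im
E
python3 - <<'E'
from h import *
a=snap('scene','s0');b=snap('top','t0');snap('wrist','w0')
cv2.imwrite('pics/st.png',np.vstack([a,b])[:,:,::-1][:, :] if 0 else cv2.resize(np.vstack([a,b])[:,:,::-1],(480,600)))
for n in('scene','top','wrist'): i,Rm,t=cam(n); print(n,-Rm.T@t,Rm[2],i['fx'])
print(R.from_quat(robot.get_obs()['eef_rot']).as_matrix().round(3))
E
```

```text
scene [0.81701614 0.92019988 1.03720504] [-0.22978284 -0.70299136 -0.67305497] 502.19911438443813
top [ 0.36060922 -0.07295967  1.45915271] [ 0.11348916  0.02343994 -0.99326269] 501.81502906784897
wrist [0.06724666 0.6012764  0.37323124] [ 0.27687934 -0.06761908 -0.95852256] 331.45950744500146
[[-0.973  0.231 -0.   ]
 [ 0.231  0.973 -0.002]
 [ 0.    -0.002 -1.   ]]
```

View pics/s0.png

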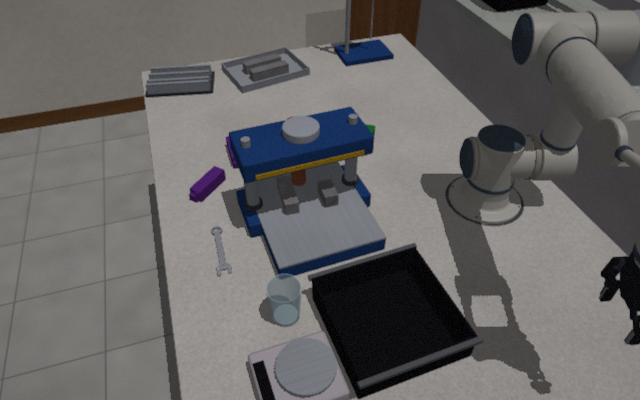

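View pics/t0.png

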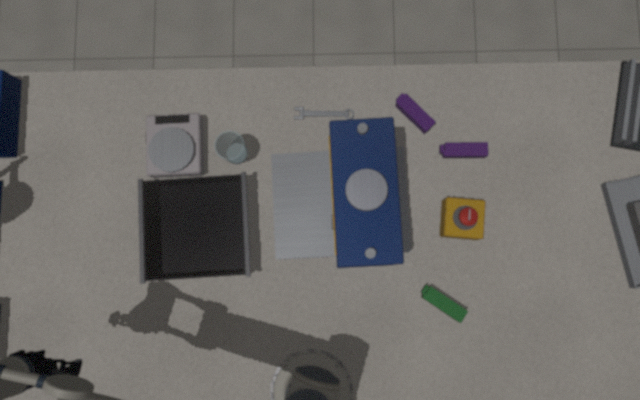

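```bash
python3 - <<'E'
from h import *
a=cv2.imread('pics/s0.png');b=cv2.imread('pics/t0.png')
h=cv2.cvtColor(b,cv2.COLOR_BGR2HSV)
def blobs(m,k=60):
    n,l,s,c=cv2.connectedComponentsWithStats(m); return [(c[i].round(1),s[i].tolist(),l==i) for i in range(1,n) if s[i,4]>k]
red=cv2.inRange(h,(0,150,80),(8,255,255))|cv2.inRange(h,(172,150,80),(180,255,255))
for c,s,_ in blobs(red): print('red',c,s,plane('top',*c,.114))
yel=cv2.inRange(h,(15,150,100),(35,255,255))
for c,s,_ in blobs(yel,100): print('yel',c,s,plane('top',s[0]+s[2]/2,s[1]+s[3]/2,.07))
hs=cv2.cvtColor(a,cv2.COLOR_BGR2HSV)
for n,hh in(('top',h),('scene',hs)):
    blue=cv2.inRange(hh,(105,120,40),(125,255,255))
    for c,s,m in blobs(blue,800):
        r=cv2.minAreaRect(np.argwhere(m)[:,::-1].astype(np.float32)); bp=cv2.boxPoints(r)
        print(n,'blue',c,s)
        if n=='top': print([plane('top',*p,.26).round(3) for p in bp])
# bin rim from top
dark=cv2.inRange(h,(0,0,0),(180,255,60)); dark[:, :130]=0; dark[300:]=0
for c,s,m in blobs(dark,3000):
    bp=cv2.boxPoints(cv2.minAreaRect(np.argwhere(m)[:,::-1].astype(np.float32))); print('bin',[plane('top',*p,.08).round(3)[:2] for p in bp])
# bed steel front corners from picture in top
for p in [(272,153),(273,259),(331,151)]: print('bed',plane('top',*p,.05).round(3))
cv2.imwrite('pics/c1.png',cv2.resize(a[140:230,220:390],None,fx=4.7,fy=4.7,interpolation=cv2.INTER_CUBIC))
E
```

```text
red [467.8 216.7] [460, 208, 17, 17, 181] [ 0.47562327 -0.42842878  0.114     ]
yel [463.  218.2] [444, 198, 40, 41, 959] [ 0.47452598 -0.4294356   0.07      ]
top blue [365.8 194. ] [331, 119, 71, 147, 7165]
[array([ 0.702, -0.065,  0.26 ]), array([ 0.708, -0.222,  0.26 ]), array([ 0.356, -0.231,  0.26 ]), array([ 0.349, -0.079,  0.26 ])]
scene blue [363.6  52.3] [335, 40, 58, 26, 945]
scene blue [298.2 143.8] [229, 107, 144, 76, 5032]
scene blue [301.9 243.5] [237, 189, 148, 86, 1461]
bin [array([0.594, 0.473]), array([0.604, 0.189]), array([0.323, 0.173]), array([0.313, 0.451])]
bed [0.671 0.105 0.05 ]
bed [0.369 0.101 0.05 ]
bed [ 0.674 -0.065  0.05 ]
```

View pics/c1.png

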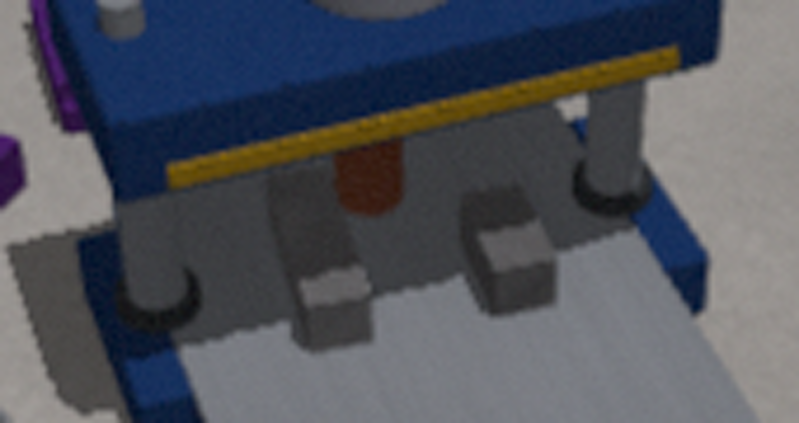

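```bash
cat >> h.py <<'E'
def down(yaw):  # tool down, tool x at world angle yaw
    c,s=np.cos(yaw),np.sin(yaw); return np.array([[c,s,0],[s,-c,0],[0,0,-1.]])
def plan(wps,vmax=45,wmax=.14):
    """wps: (pos or None, Rmat or None, [vmax]). prints rounded rows in tool axes from the present pose"""
    o=robot.get_obs(); p=np.array(o['tool_pos']); M=R.from_quat(o['eef_rot']); rows=[]
    for w in wps:
        P=p if w[0] is None else np.array(w[0]); Q=M if w[1] is None else R.from_matrix(w[1]); v=w[2] if len(w)>2 else vmax
        n=int(max(1,np.ceil(np.linalg.norm(P-p)*1e3/v-.02),np.ceil((M.inv()*Q).magnitude()/wmax-.02))); p0=p
        for k in range(n):
            sh=np.round(M.inv().apply(p0+(P-p0)*(k+1)/n-p)*1e3).astype(int); tw=np.round((M.inv()*Q).as_rotvec()/(n-k),3)
            p=p+M.apply(sh/1e3); M=M*R.from_rotvec(tw); d={}
            for nm,x in zip(('x','y','z'),sh):
                if x: d[nm]=int(x)
            for nm,x in zip(('wx','wy','wz'),tw):
                if abs(x)>.002: d[nm]=float(x)
            rows.append(d)
    import json
    for i in range(0,len(rows),10): print(json.dumps(rows[i:i+10]))
    print('end',p.round(4))
def st():
    o=robot.get_obs(); print('t',round(o['time'],2),'p',np.round(o['tool_pos'],4),'F',np.round(o['wrist_force'],1),'T',np.round(o['torque'],2),'op',round(o['opening'],3),'g',o['gripper_force'],'q',np.round(o['q'],2)); return o
E
python3 - <<'E'
from h import *
plan([([.33,.42,.36],None),([.45,0,.39],down(1.6)),([.47,-.40,.27],down(.9))])
k=lambda x,y,z:plane('scene',220+x/4.7,140+y/4.7,z).round(4)
print('long',k(312,350,.05),k(372,340,.05),k(303,303,.09),k(370,293,.09))
print('short',k(497,313,.05),k(553,302,.05),k(488,268,.09),k(555,258,.09), k(463,200,.09),k(480,235,.09))
E
```

```text
[{"x": -32, "y": -16, "z": -18}, {"x": -32, "y": -17, "z": -19}, {"x": -32, "y": -16, "z": -18}, {"x": -32, "y": -17, "z": -19}, {"x": -32, "y": -16, "z": -18}, {"x": -32, "y": -17, "z": -19}, {"x": -32, "y": -16, "z": -18}, {"x": -21, "y": -38, "z": -3, "wz": 0.131}, {"x": -27, "y": -35, "z": -3, "wz": 0.131}, {"x": -30, "y": -31, "z": -3, "wz": 0.131}]
[{"x": -35, "y": -27, "z": -3, "wz": 0.131}, {"x": -37, "y": -23, "z": -3, "wz": 0.131}, {"x": -40, "y": -17, "z": -3, "wz": 0.131}, {"x": -42, "y": -12, "z": -3, "wz": 0.131}, {"x": -44, "y": -6, "z": -3, "wz": 0.131}, {"x": -43, "z": -3, "wz": 0.13}, {"x": -44, "y": 5, "z": -3, "wz": 0.131}, {"x": -40, "y": 1, "z": 12, "wz": 0.07}, {"x": -40, "y": 3, "z": 12, "wz": 0.07}, {"x": -39, "y": 7, "z": 12, "wz": 0.07}]
[{"x": -39, "y": 9, "z": 12, "wz": 0.07}, {"x": -39, "y": 12, "z": 12, "wz": 0.07}, {"x": -37, "y": 14, "z": 12, "wz": 0.07}, {"x": -36, "y": 17, "z": 12, "wz": 0.07}, {"x": -35, "y": 20, "z": 12, "wz": 0.07}, {"x": -33, "y": 22, "z": 12, "wz": 0.07}, {"x": -32, "y": 24, "z": 12, "wz": 0.07}]
end [ 0.4701 -0.3997  0.2702]
long [ 0.6021 -0.0704  0.05  ] [ 0.5656 -0.0674  0.05  ] [ 0.6055 -0.0699  0.09  ] [ 0.5659 -0.0658  0.09  ]
short [ 0.487  -0.0661  0.05  ] [ 0.4514 -0.0647  0.05  ] [ 0.4932 -0.0648  0.09  ] [ 0.4524 -0.0606  0.09  ] [ 0.4883 -0.1284  0.09  ] [ 0.4885 -0.0944  0.09  ]
```

servo_tool --increments '[{"x": -32, "y": -16, "z": -18, "jaw": 0}, {"x": -32, "y": -17, "z": -19}, {"x": -32, "y": -16, "z": -18}, {"x": -32, "y": -17, "z": -19}, {"x": -32, "y": -16, "z": -18}, {"x": -32, "y": -17, "z": -19}, {"x": -32, "y": -16, "z": -18}, {"x": -21, "y": -38, "z": -3, "wz": 0.131}, {"x": -27, "y": -35, "z": -3, "wz": 0.131}, {"x": -30, "y": -31, "z": -3, "wz": 0.131}]'

```text
schema error: expected keys wx, wy, wz, x, y, z, jaw
```

servo_tool --increments '[{"x": -35, "y": -27, "z": -3, "wz": 0.131}, {"x": -37, "y": -23, "z": -3, "wz": 0.131}, {"x": -40, "y": -17, "z": -3, "wz": 0.131}, {"x": -42, "y": -12, "z": -3, "wz": 0.131}, {"x": -44, "y": -6, "z": -3, "wz": 0.131}, {"x": -43, "z": -3, "wz": 0.13}, {"x": -44, "y": 5, "z": -3, "wz": 0.131}, {"x": -40, "y": 1, "z": 12, "wz": 0.07}, {"x": -40, "y": 3, "z": 12, "wz": 0.07}, {"x": -39, "y": 7, "z": 12, "wz": 0.07}]'

```text
schema error: expected keys wx, wy, wz, x, y, z, jaw
```

servo_tool --increments '[{"x": -39, "y": 9, "z": 12, "wz": 0.07}, {"x": -39, "y": 12, "z": 12, "wz": 0.07}, {"x": -37, "y": 14, "z": 12, "wz": 0.07}, {"x": -36, "y": 17, "z": 12, "wz": 0.07}, {"x": -35, "y": 20, "z": 12, "wz": 0.07}, {"x": -33, "y": 22, "z": 12, "wz": 0.07}, {"x": -32, "y": 24, "z": 12, "wz": 0.07}, {}]'

```text
schema error: expected keys wx, wy, wz, x, y, z, jaw
```

```bash
python3 - <<'E'
from h import *
o=st(); info=cam('wrist')
b=snap('wrist','w1')[:,:,::-1]
h=cv2.cvtColor(b,cv2.COLOR_BGR2HSV)
red=cv2.inRange(h,(0,140,70),(8,255,255))|cv2.inRange(h,(172,140,70),(180,255,255))
n,l,s,c=cv2.connectedComponentsWithStats(red); i=1+np.argmax(s[1:,4]); u,v=s[i,0]+s[i,2]/2,s[i,1]+s[i,3]/2
print(s[i],c[i],plane('wrist',u,v,.114),tri([ray('wrist',u,v),ray('top',468.5,216.5)]))
plan([([.476,-.4285,.125],None),([.476,-.4285,.101],None,10)])
E
```

```text
t 0.15 p [0.1384 0.5836 0.2304] F [-0.9 -0.2  0.2] T [ 0.03 -0.08 -0.02] op 0.999 g 0.0 q [ 1.28  0.09  1.23  0.    1.82 -0.06]Traceback (most recent call last):
  File "<stdin>", line 6, in <module>
    return _wrapfunc(a, 'argmax', axis=axis, out=out, **kwds)
    return bound(*args, **kwds)
ValueError: attempt to get argmax of an empty sequence
```

View pics/w1.png

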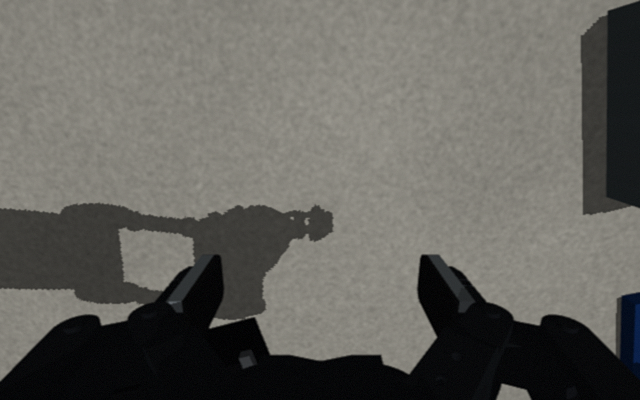

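servo_tool --increments '[{"x": -32, "y": -16, "z": -18, "wx": 0, "wy": 0, "wz": 0, "jaw": 0}, {"x": -32, "y": -17, "z": -19, "wx": 0, "wy": 0, "wz": 0, "jaw": 0}, {"x": -32, "y": -16, "z": -18, "wx": 0, "wy": 0, "wz": 0, "jaw": 0}, {"x": -32, "y": -17, "z": -19, "wx": 0, "wy": 0, "wz": 0, "jaw": 0}, {"x": -32, "y": -16, "z": -18, "wx": 0, "wy": 0, "wz": 0, "jaw": 0}, {"x": -32, "y": -17, "z": -19, "wx": 0, "wy": 0, "wz": 0, "jaw": 0}, {"x": -32, "y": -16, "z": -18, "wx": 0, "wy": 0, "wz": 0, "jaw": 0}, {"x": -21, "y": -38, "z": -3, "wx": 0, "wy": 0, "wz": 0.131, "jaw": 0}, {"x": -27, "y": -35, "z": -3, "wx": 0, "wy": 0, "wz": 0.131, "jaw": 0}, {"x": -30, "y": -31, "z": -3, "wx": 0, "wy": 0, "wz": 0.131, "jaw": 0}]'

```text
time: 1.2
tool_pos: [0.3664, 0.293, 0.3692]
eef_rot: [0.31, 0.951, -0.0, -0.0]
wrist_force: [0.9, 0.1, 0.1]
opening: 0.002
gripper_force: 0.0
```

servo_tool --increments '[{"x": -35, "y": -27, "z": -3, "wx": 0, "wy": 0, "wz": 0.131, "jaw": 0}, {"x": -37, "y": -23, "z": -3, "wx": 0, "wy": 0, "wz": 0.131, "jaw": 0}, {"x": -40, "y": -17, "z": -3, "wx": 0, "wy": 0, "wz": 0.131, "jaw": 0}, {"x": -42, "y": -12, "z": -3, "wx": 0, "wy": 0, "wz": 0.131, "jaw": 0}, {"x": -44, "y": -6, "z": -3, "wx": 0, "wy": 0, "wz": 0.131, "jaw": 0}, {"x": -43, "y": 0, "z": -3, "wx": 0, "wy": 0, "wz": 0.13, "jaw": 0}, {"x": -44, "y": 5, "z": -3, "wx": 0, "wy": 0, "wz": 0.131, "jaw": 0}, {"x": 0, "y": 0, "z": 0, "wx": 0, "wy": 0, "wz": 0, "jaw": 0}]'

```text
time: 2.0
tool_pos: [0.451, -0.0045, 0.3895]
eef_rot: [0.7, 0.714, -0.001, 0.0]
wrist_force: [-0.4, 1.0, 0.2]
opening: -0.003
gripper_force: 0.0
```

```bash
sed -i 's/import json/import json; rows=[{k:d.get(k,0) for k in ("x","y","z","wx","wy","wz")} for d in rows]/' h.py; python3 - <<'E'
from h import *
st(); plan([([.47,-.40,.27],down(.9))])
E
```

```text
t 2.0 p [ 0.451  -0.0045  0.3895] F [-0.4  1.   0.2] T [ 0.01  0.01 -0.02] op -0.003 g 0.0 q [-0.08 -0.21  1.23 -0.    2.12 -0.1 ]
[{"x": -40, "y": 1, "z": 12, "wx": 0, "wy": 0, "wz": 0.069}, {"x": -39, "y": 4, "z": 12, "wx": 0, "wy": 0, "wz": 0.069}, {"x": -39, "y": 7, "z": 12, "wx": 0, "wy": 0, "wz": 0.069}, {"x": -38, "y": 9, "z": 12, "wx": 0, "wy": 0, "wz": 0.069}, {"x": -38, "y": 12, "z": 12, "wx": 0, "wy": 0, "wz": 0.069}, {"x": -37, "y": 14, "z": 12, "wx": 0, "wy": 0, "wz": 0.069}, {"x": -36, "y": 17, "z": 12, "wx": 0, "wy": 0, "wz": 0.069}, {"x": -34, "y": 20, "z": 12, "wx": 0, "wy": 0, "wz": 0.069}, {"x": -33, "y": 21, "z": 12, "wx": 0, "wy": 0, "wz": 0.069}, {"x": -32, "y": 24, "z": 12, "wx": 0, "wy": 0, "wz": 0.069}]
end [ 0.4696 -0.3999  0.27  ]
```

Tracking is exact.

servo_tool --increments '[{"x": -40, "y": 1, "z": 12, "wx": 0, "wy": 0, "wz": 0.069, "jaw": 0}, {"x": -39, "y": 4, "z": 12, "wx": 0, "wy": 0, "wz": 0.069, "jaw": 0}, {"x": -39, "y": 7, "z": 12, "wx": 0, "wy": 0, "wz": 0.069, "jaw": 0}, {"x": -38, "y": 9, "z": 12, "wx": 0, "wy": 0, "wz": 0.069, "jaw": 0}, {"x": -38, "y": 12, "z": 12, "wx": 0, "wy": 0, "wz": 0.069, "jaw": 0}, {"x": -37, "y": 14, "z": 12, "wx": 0, "wy": 0, "wz": 0.069, "jaw": 0}, {"x": -36, "y": 17, "z": 12, "wx": 0, "wy": 0, "wz": 0.069, "jaw": 0}, {"x": -34, "y": 20, "z": 12, "wx": 0, "wy": 0, "wz": 0.069, "jaw": 0}, {"x": -33, "y": 21, "z": 12, "wx": 0, "wy": 0, "wz": 0.069, "jaw": 0}, {"x": -32, "y": 24, "z": 12, "wx": 0, "wy": 0, "wz": 0.069, "jaw": 0}]'

```text
time: 3.0
tool_pos: [0.4733, -0.3959, 0.2696]
eef_rot: [0.899, 0.439, 0.0, -0.0]
wrist_force: [-0.2, 0.1, 0.2]
opening: -0.001
gripper_force: 0.0
```

```bash
python3 - <<'E'
from h import *
o=st()
i0=robot.camera_info('wrist'); b=snap('wrist','w2')[:,:,::-1]
h=cv2.cvtColor(b,cv2.COLOR_BGR2HSV)
red=cv2.inRange(h,(0,140,70),(8,255,255))|cv2.inRange(h,(172,140,70),(180,255,255))
n,l,s,c=cv2.connectedComponentsWithStats(red); i=1+np.argmax(s[1:,4]); u,v=s[i,0]+s[i,2]/2,s[i,1]+s[i,3]/2
print(s[i],c[i],plane('wrist',u,v,.114),tri([ray('wrist',u,v),ray('top',468.5,216.5)]))
plan([([.476,-.4285,.125],None),([.476,-.4285,.101],None,10)])
E
```

```text
t 3.0 p [ 0.4733 -0.3959  0.2696] F [-0.2  0.1  0.2] T [ 0.   -0.02  0.06] op -0.001 g 0.0 q [-0.75  0.15  1.1   0.    1.89 -0.09]
[ 321  177   52   52 1923] [345.32293292 202.61830473] [ 0.47822996 -0.43051556  0.114     ] [ 0.4769786  -0.43303945  0.10464111]
[{"x": -5, "y": 5, "z": 35, "wx": 0, "wy": 0, "wz": 0}, {"x": -4, "y": 5, "z": 35, "wx": 0, "wy": 0, "wz": 0}, {"x": -5, "y": 6, "z": 35, "wx": 0, "wy": 0, "wz": 0}, {"x": -5, "y": 5, "z": 35, "wx": 0, "wy": 0, "wz": 0}, {"x": 0, "y": 0, "z": 8, "wx": 0, "wy": 0, "wz": 0}, {"x": 0, "y": 0, "z": 8, "wx": 0, "wy": 0, "wz": 0}, {"x": 0, "y": 0, "z": 8, "wx": 0, "wy": 0, "wz": 0}]
end [ 0.4757 -0.4287  0.1006]
```

servo_tool --increments '[{"x": -3, "y": 6, "z": 36, "wx": 0, "wy": 0, "wz": 0, "jaw": 0}, {"x": -4, "y": 6, "z": 36, "wx": 0, "wy": 0, "wz": 0, "jaw": 0}, {"x": -4, "y": 6, "z": 36, "wx": 0, "wy": 0, "wz": 0, "jaw": 0}, {"x": -3, "y": 5, "z": 36, "wx": 0, "wy": 0, "wz": 0, "jaw": 0}, {"x": 0, "y": 0, "z": 8, "wx": 0, "wy": 0, "wz": 0, "jaw": 0}, {"x": 0, "y": 0, "z": 8, "wx": 0, "wy": 0, "wz": 0, "jaw": 0}, {"x": 0, "y": 0, "z": 7, "wx": 0, "wy": 0, "wz": 0, "jaw": 0}, {"x": 0, "y": 0, "z": 3, "wx": 0, "wy": 0, "wz": 0, "jaw": 0}, {"x": 0, "y": 0, "z": 0, "wx": 0, "wy": 0, "wz": 0, "jaw": 0}]'

```text
time: 3.95
tool_pos: [0.4836, -0.4204, 0.1034]
eef_rot: [0.898, 0.44, 0.001, 0.002]
wrist_force: [0.3, 1.5, 5.2]
opening: -0.002
gripper_force: 2.6
```

servo_tool --increments '[{"x": 0, "y": 0, "z": 2, "wx": 0, "wy": 0, "wz": 0, "jaw": 0}, {"x": 0, "y": 0, "z": 2, "wx": 0, "wy": 0, "wz": 0, "jaw": 0}, {"x": 0, "y": 0, "z": 1, "wx": 0, "wy": 0, "wz": 0, "jaw": 0}, {"x": 0, "y": 0, "z": 0, "wx": 0, "wy": 0, "wz": 0, "jaw": 0}]'

```text
time: 4.35
tool_pos: [0.4843, -0.421, 0.1028]
eef_rot: [0.898, 0.44, 0.002, 0.004]
wrist_force: [-4.5, 6.4, 20.7]
opening: 0.0
gripper_force: 10.1
```

servo_tool --increments '[{"x": 0, "y": 0, "z": -5, "wx": 0, "wy": 0, "wz": 0, "jaw": 0}, {"x": 0, "y": 0, "z": -5, "wx": 0, "wy": 0, "wz": 0, "jaw": 0}, {"x": 0, "y": 0, "z": 0, "wx": 0, "wy": 0, "wz": 0, "jaw": 0}]'

```text
time: 4.65
tool_pos: [0.4832, -0.4207, 0.1072]
eef_rot: [0.898, 0.44, 0.0, 0.001]
wrist_force: [-0.2, -0.8, -0.5]
opening: -0.002
gripper_force: 0.0
```

```bash
cat >> h.py <<'E'
def tilt(yaw,deg):  # down(yaw) tilted so the fingers point in along -(tool x)
    M=down(yaw); return M@R.from_euler('y',-deg,degrees=True).as_matrix()
E
python3 - <<'E'
from h import *
print(tilt(np.pi/2,40).round(2))
st(); plan([([.483,-.40,.35],None),([.47,-.05,.39],down(1.55),48),([.52,.10,.17],tilt(1.57,40),48)])
print(plane('scene',220+370/4.7,140+213/4.7,.05))
E
```

```text
[[ 0.    1.   -0.  ]
 [ 0.77 -0.   -0.64]
 [-0.64  0.   -0.77]]
t 4.65 p [ 0.4832 -0.4207  0.1072] F [-0.2 -0.8 -0.5] T [ 0.01  0.01 -0.02] op -0.002 g 0.0 q [-0.77  0.21  1.32 -0.    1.61 -0.11]
[{"x": 3, "y": -2, "z": -40, "wx": 0, "wy": 0, "wz": 0}, {"x": 2, "y": -2, "z": -41, "wx": 0, "wy": 0, "wz": 0}, {"x": 3, "y": -2, "z": -40, "wx": 0, "wy": 0, "wz": 0}, {"x": 3, "y": -2, "z": -41, "wx": 0, "wy": 0, "wz": 0}, {"x": 2, "y": -2, "z": -40, "wx": 0, "wy": 0, "wz": 0}, {"x": 3, "y": -2, "z": -41, "wx": 0, "wy": 0, "wz": 0}, {"x": 34, "y": -28, "z": -5, "wx": 0, "wy": 0, "wz": -0.08}, {"x": 35, "y": -26, "z": -5, "wx": 0, "wy": 0, "wz": -0.08}, {"x": 38, "y": -22, "z": -5, "wx": 0, "wy": 0, "wz": -0.08}, {"x": 39, "y": -19, "z": -5, "wx": 0, "wy": 0, "wz": -0.08}]
[{"x": 41, "y": -16, "z": -5, "wx": 0, "wy": 0, "wz": -0.08}, {"x": 42, "y": -13, "z": -5, "wx": 0, "wy": 0, "wz": -0.08}, {"x": 43, "y": -10, "z": -5, "wx": 0, "wy": 0, "wz": -0.08}, {"x": 43, "y": -6, "z": -6, "wx": 0, "wy": 0, "wz": -0.08}, {"x": 25, "y": 8, "z": 37, "wx": 0, "wy": -0.116, "wz": -0.003}, {"x": 29, "y": 8, "z": 33, "wx": 0, "wy": -0.116, "wz": -0.003}, {"x": 33, "y": 8, "z": 30, "wx": 0, "wy": -0.117, "wz": -0.003}, {"x": 36, "y": 8, "z": 26, "wx": 0, "wy": -0.116, "wz": -0.003}, {"x": 39, "y": 8, "z": 22, "wx": 0, "wy": -0.117, "wz": -0.003}, {"x": 41, "y": 8, "z": 17, "wx": 0, "wy": -0.116, "wz": -0.004}]
end [0.5198 0.0996 0.17  ]
[ 0.53453535 -0.17920851  0.05      ]
```

servo_tool --increments '[{"x": 3, "y": -2, "z": -40, "wx": 0, "wy": 0, "wz": 0, "jaw": 0}, {"x": 2, "y": -2, "z": -41, "wx": 0, "wy": 0, "wz": 0, "jaw": 0}, {"x": 3, "y": -2, "z": -40, "wx": 0, "wy": 0, "wz": 0, "jaw": 0}, {"x": 3, "y": -2, "z": -41, "wx": 0, "wy": 0, "wz": 0, "jaw": 0}, {"x": 2, "y": -2, "z": -40, "wx": 0, "wy": 0, "wz": 0, "jaw": 0}, {"x": 3, "y": -2, "z": -41, "wx": 0, "wy": 0, "wz": 0, "jaw": 0}, {"x": 34, "y": -28, "z": -5, "wx": 0, "wy": 0, "wz": -0.08, "jaw": 0}, {"x": 35, "y": -26, "z": -5, "wx": 0, "wy": 0, "wz": -0.08, "jaw": 0}, {"x": 38, "y": -22, "z": -5, "wx": 0, "wy": 0, "wz": -0.08, "jaw": 0}, {"x": 39, "y": -19, "z": -5, "wx": 0, "wy": 0, "wz": -0.08, "jaw": 0}]'

```text
time: 5.65
tool_pos: [0.4764, -0.2241, 0.3679]
eef_rot: [0.816, 0.578, -0.0, -0.0]
wrist_force: [0.9, 0.9, -0.2]
opening: 0.0
gripper_force: 0.0
```

servo_tool --increments '[{"x": 41, "y": -16, "z": -5, "wx": 0, "wy": 0, "wz": -0.08, "jaw": 0}, {"x": 42, "y": -13, "z": -5, "wx": 0, "wy": 0, "wz": -0.08, "jaw": 0}, {"x": 43, "y": -10, "z": -5, "wx": 0, "wy": 0, "wz": -0.08, "jaw": 0}, {"x": 43, "y": -6, "z": -6, "wx": 0, "wy": 0, "wz": -0.08, "jaw": 0}, {"x": 25, "y": 8, "z": 37, "wx": 0, "wy": -0.116, "wz": -0.003, "jaw": 0.7}, {"x": 29, "y": 8, "z": 33, "wx": 0, "wy": -0.116, "wz": -0.003, "jaw": 0.7}, {"x": 33, "y": 8, "z": 30, "wx": 0, "wy": -0.117, "wz": -0.003, "jaw": 0.7}, {"x": 36, "y": 8, "z": 26, "wx": 0, "wy": -0.116, "wz": -0.003, "jaw": 0.7}, {"x": 39, "y": 8, "z": 22, "wx": 0, "wy": -0.117, "wz": -0.003, "jaw": 0.7}, {"x": 41, "y": 8, "z": 17, "wx": 0, "wy": -0.116, "wz": -0.004, "jaw": 0.7}]'

```text
time: 6.65
tool_pos: [0.5197, 0.1008, 0.1678]
eef_rot: [0.664, 0.664, -0.245, 0.242]
wrist_force: [-0.0, 0.2, 0.1]
opening: 0.699
gripper_force: 0.0
```

```bash
python3 - <<'E'
from h import *
o=st(); print(R.from_quat(o['eef_rot']).as_matrix().round(3)); i=robot.camera_info('wrist'); import json
snap('wrist','w3'); np.savez('w3cam.npz',rvec=i['rvec'],tvec=i['tvec']); st()
E
```

```text
t 6.65 p [0.5197 0.1008 0.1678] F [-0.   0.2  0.1] T [ 0.36 -0.06 -0.03] op 0.699 g 0.0 q [ 0.5   0.14  1.43 -0.64  1.89  0.39]
[[-0.002  1.    -0.004]
 [ 0.763 -0.001 -0.646]
 [-0.646 -0.004 -0.763]]
t 6.7 p [0.5172 0.1044 0.1523] F [ -5.2   1.5 -15.6] T [ 0.64  0.13 -0.11] op 0.698 g 0.0 q [ 0.5   0.17  1.44 -0.64  1.88  0.4 ]
```

View pics/w3.png

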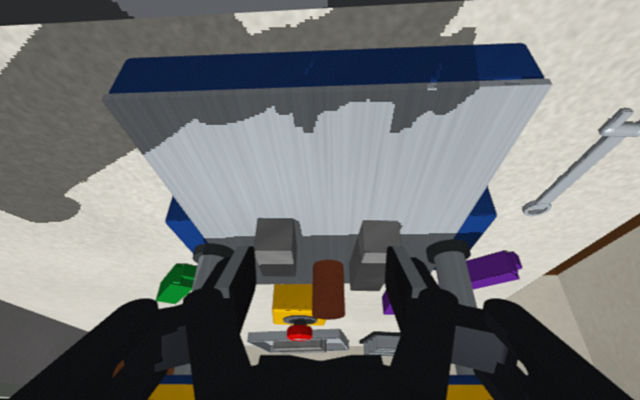

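servo_tool --increments '[{"x": 0, "y": 0, "z": 0, "wx": 0, "wy": 0, "wz": 0, "jaw": 0.7}]'

```text
time: 6.8
tool_pos: [0.5174, 0.101, 0.16]
eef_rot: [0.66, 0.667, -0.251, 0.237]
wrist_force: [-0.6, -0.1, 0.8]
opening: 0.697
gripper_force: 0.0
```

```bash
python3 - <<'E'
from h import *
o=st(); print(R.from_quat(o['eef_rot']).as_matrix().round(3), np.round(o['dq'],2))
b=cv2.imread('pics/w3.png'); cv2.imwrite('pics/c2.png',cv2.resize(b[205:305,235:425],None,fx=4.2,fy=4.2,interpolation=cv2.INTER_CUBIC))
E
```

```text
t 6.8 p [0.5174 0.101  0.16  ] F [-0.6 -0.1  0.8] T [ 0.24  0.01 -0.01] op 0.697 g 0.0 q [ 0.5   0.15  1.44 -0.63  1.89  0.39]
[[-0.015  1.    -0.016]
 [ 0.762  0.001 -0.648]
 [-0.648 -0.022 -0.761]] [-0.06 -0.15 -0.08 -0.02  0.02 -0.02]
```

View pics/c2.png

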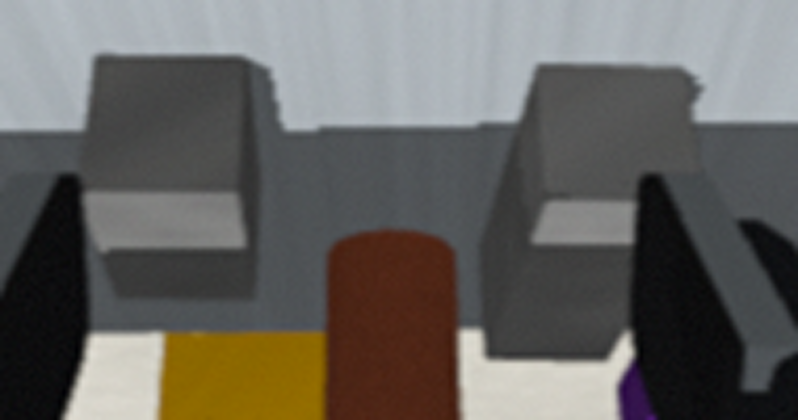

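```bash
python3 - <<'E'
from h import *
f=np.load('w3cam.npz'); i=robot.camera_info('wrist'); Rm=cv2.Rodrigues(f['rvec'])[0]; t=f['tvec'].ravel(); C=-Rm.T@t; print('C',C)
def ry(x,y): u,v=235+x/4.2,205+y/4.2; return C,Rm.T@np.array([(u-i['cx'])/i['fx'],(v-i['cy'])/i['fy'],1])
def pl(x,y,z): c,d=ry(x,y); return (c+d*(z-c[2])/d[2]).round(4)
sc=lambda x,y: ray('scene',220+x/4.7,140+y/4.7)
print('short bot',pl(95,57,.05),pl(242,57,.05),'top',pl(82,190,.09),pl(238,190,.09),'far',pl(115,297,.09),pl(255,297,.09))
print('long bot',pl(540,66,.05),pl(690,72,.05),'top',pl(540,198,.09),'far',pl(488,357,.09),pl(608,357,.09))
# two-view: scene bottom-left (larger x) etc.
print('tri short', tri([ry(242,57),sc(497,313)]),tri([ry(95,57),sc(553,302)]),tri([ry(238,190),sc(488,268)]))
print('tri long', tri([ry(690,72),sc(312,350)]),tri([ry(540,66),sc(372,340)]),tri([ry(540,198),sc(370,293)]))
E
```

```text
C [0.51930517 0.24884401 0.23017038]
short bot [ 0.4497 -0.0664  0.05  ] [ 0.4881 -0.0662  0.05  ] top [ 0.4517 -0.0611  0.09  ] [ 0.4894 -0.0608  0.09  ] far [ 0.4489 -0.1342  0.09  ] [ 0.4889 -0.1339  0.09  ]
long bot [ 0.5661 -0.0707  0.05  ] [ 0.6061 -0.0737  0.05  ] top [ 0.5627 -0.0651  0.09  ] far [ 0.5594 -0.1873  0.09  ] [ 0.5974 -0.1869  0.09  ]
tri short [ 0.48782321 -0.06469339  0.05115074] [ 0.45111914 -0.06351531  0.05140235] [ 0.4897785  -0.07106795  0.0846858 ]
tri long [ 0.60342394 -0.06468048  0.05532056] [ 0.56575338 -0.06559742  0.05236099] [ 0.56420518 -0.06976978  0.08715335]
```

```bash
python3 - <<'E'
from h import *
plan([([.470,-.016,.160],tilt(1.57,40),40),([.470,-.099,.061],tilt(1.57,40),25)])
E
```

```text
[{"x": -22, "y": -12, "z": 19, "wx": -0.004, "wy": 0, "wz": 0.004}, {"x": -22, "y": -12, "z": 19, "wx": -0.004, "wy": 0, "wz": 0.004}, {"x": -23, "y": -12, "z": 19, "wx": -0.004, "wy": 0, "wz": 0.004}, {"x": -22, "y": -12, "z": 19, "wx": -0.003, "wy": 0, "wz": 0.004}, {"x": 0, "y": 0, "z": 22, "wx": 0, "wy": 0, "wz": 0}, {"x": 0, "y": 0, "z": 21, "wx": 0, "wy": 0, "wz": 0}, {"x": 0, "y": 0, "z": 22, "wx": 0, "wy": 0, "wz": 0}, {"x": 0, "y": 0, "z": 21, "wx": 0, "wy": 0, "wz": 0}, {"x": 0, "y": 0, "z": 22, "wx": 0, "wy": 0, "wz": 0}, {"x": 0, "y": 1, "z": 21, "wx": 0, "wy": 0, "wz": 0}]
end [ 0.4704 -0.099   0.0613]
```

servo_tool --increments '[{"x": -22, "y": -12, "z": 19, "wx": -0.004, "wy": 0, "wz": 0.004, "jaw": 0.75}, {"x": -22, "y": -12, "z": 19, "wx": -0.004, "wy": 0, "wz": 0.004, "jaw": 0.75}, {"x": -23, "y": -12, "z": 19, "wx": -0.004, "wy": 0, "wz": 0.004, "jaw": 0.75}, {"x": -22, "y": -12, "z": 19, "wx": -0.003, "wy": 0, "wz": 0.004, "jaw": 0.75}, {"x": 0, "y": 0, "z": 22, "wx": 0, "wy": 0, "wz": 0, "jaw": 0.75}, {"x": 0, "y": 0, "z": 20, "wx": 0, "wy": 0, "wz": 0, "jaw": 0.75}, {"x": 0, "y": 0, "z": 10, "wx": 0, "wy": 0, "wz": 0, "jaw": 0.75}, {"x": 0, "y": 0, "z": 0, "wx": 0, "wy": 0, "wz": 0, "jaw": 0.75}]'

```text
time: 7.6
tool_pos: [0.4711, -0.0523, 0.1288]
eef_rot: [0.67, 0.66, -0.237, 0.246]
wrist_force: [0.3, 0.0, -0.4]
opening: 0.752
gripper_force: 0.0
```

```bash
python3 - <<'E'
from h import *
o=st(); print(R.from_quat(o['eef_rot']).as_matrix().round(3))
plan([([.470,-.099,.061],tilt(1.57,40),20)])
E
```

```text
t 7.6 p [ 0.4711 -0.0523  0.1288] F [ 0.3  0.  -0.4] T [0.29 0.02 0.02] op 0.752 g 0.0 q [ 0.27 -0.15  1.79 -0.67  1.68  0.27]
[[ 0.018  1.     0.007]
 [ 0.767 -0.009 -0.642]
 [-0.642  0.017 -0.767]]
[{"x": 2, "y": 0, "z": 16, "wx": 0, "wy": 0, "wz": -0.003}, {"x": 1, "y": -1, "z": 17, "wx": 0, "wy": 0, "wz": -0.004}, {"x": 2, "y": 0, "z": 16, "wx": 0, "wy": 0, "wz": -0.003}, {"x": 1, "y": 0, "z": 17, "wx": 0, "wy": 0, "wz": -0.004}, {"x": 2, "y": -1, "z": 16, "wx": 0, "wy": 0, "wz": -0.003}]
end [ 0.4696 -0.0988  0.0607]
```

servo_tool --increments '[{"x": 2, "y": 0, "z": 16, "wx": 0, "wy": 0, "wz": -0.003, "jaw": 0.75}, {"x": 1, "y": -1, "z": 17, "wx": 0, "wy": 0, "wz": -0.004, "jaw": 0.75}, {"x": 2, "y": 0, "z": 16, "wx": 0, "wy": 0, "wz": -0.003, "jaw": 0.75}, {"x": 1, "y": 0, "z": 17, "wx": 0, "wy": 0, "wz": -0.004, "jaw": 0.75}, {"x": 2, "y": -1, "z": 13, "wx": 0, "wy": 0, "wz": -0.003, "jaw": 0.75}, {"x": 0, "y": 0, "z": 0, "wx": 0, "wy": 0, "wz": 0, "jaw": 0.75}]'

```text
time: 8.2
tool_pos: [0.4695, -0.0961, 0.0614]
eef_rot: [0.663, 0.666, -0.24, 0.244]
wrist_force: [-0.7, 0.4, -1.0]
opening: 0.75
gripper_force: 0.0
```

Close on the short piece.

servo_tool --force 60 --increments '[{"x": 0, "y": 0, "z": 0, "wx": 0, "wy": 0, "wz": 0, "jaw": 0}, {"x": 0, "y": 0, "z": 0, "wx": 0, "wy": 0, "wz": 0, "jaw": 0}, {"x": 0, "y": 0, "z": 0, "wx": 0, "wy": 0, "wz": 0, "jaw": 0}, {"x": 0, "y": 0, "z": 0, "wx": 0, "wy": 0, "wz": 0, "jaw": 0}, {"x": 0, "y": 0, "z": 0, "wx": 0, "wy": 0, "wz": 0, "jaw": 0}]'

```text
time: 8.7
tool_pos: [0.4708, -0.0952, 0.0634]
eef_rot: [0.663, 0.666, -0.239, 0.245]
wrist_force: [-0.6, 3.4, 6.6]
opening: 0.459
gripper_force: 61.2
```

```bash
python3 - <<'E'
from h import *
st()
plan([([.470,-.096,.068],None,10),([.46,.03,.072],tilt(1.57,40),35),([.42,.10,.20],tilt(1.57,40),40),([.40,.30,.16],tilt(1.57,40),40),([.395,.31,.085],tilt(1.57,40),30)])
E
```

```text
t 8.7 p [ 0.4708 -0.0952  0.0634] F [-0.6  3.4  6.6] T [ 0.19  0.29 -0.16] op 0.459 g 61.18216037750244 q [ 0.19 -0.13  1.89 -0.69  1.53  0.27]
[{"x": -4, "y": -1, "z": -3, "wx": 0, "wy": 0, "wz": 0}, {"x": 24, "y": -2, "z": -21, "wx": 0.003, "wy": 0, "wz": 0}, {"x": 23, "y": -3, "z": -21, "wx": 0, "wy": 0, "wz": 0}, {"x": 24, "y": -2, "z": -21, "wx": 0.003, "wy": 0, "wz": 0}, {"x": 23, "y": -2, "z": -21, "wx": 0, "wy": 0, "wz": 0}, {"x": -7, "y": -10, "z": -36, "wx": 0, "wy": 0, "wz": 0}, {"x": -7, "y": -10, "z": -36, "wx": 0, "wy": 0, "wz": 0}, {"x": -7, "y": -10, "z": -35, "wx": 0, "wy": 0, "wz": 0}, {"x": -7, "y": -10, "z": -36, "wx": 0, "wy": 0, "wz": 0}, {"x": 30, "y": -3, "z": -16, "wx": 0, "wy": 0, "wz": 0}]
[{"x": 30, "y": -4, "z": -17, "wx": 0, "wy": 0, "wz": 0}, {"x": 29, "y": -3, "z": -16, "wx": 0, "wy": 0, "wz": 0}, {"x": 30, "y": -4, "z": -16, "wx": 0, "wy": 0, "wz": 0}, {"x": 30, "y": -3, "z": -17, "wx": 0, "wy": 0, "wz": 0}, {"x": 30, "y": -4, "z": -16, "wx": 0, "wy": 0, "wz": 0}, {"x": 19, "y": -2, "z": 17, "wx": 0, "wy": 0, "wz": 0}, {"x": 18, "y": -1, "z": 17, "wx": 0, "wy": 0, "wz": 0}, {"x": 19, "y": -2, "z": 17, "wx": 0, "wy": 0, "wz": 0}]
end [0.3945 0.3104 0.0847]
```

servo_tool --increments '[{"x": -5, "y": -1, "z": -5, "wx": 0, "wy": 0, "wz": 0, "jaw": 0}, {"x": 24, "y": -2, "z": -21, "wx": 0.003, "wy": 0, "wz": 0, "jaw": 0}, {"x": 23, "y": -3, "z": -21, "wx": 0, "wy": 0, "wz": 0, "jaw": 0}, {"x": 24, "y": -2, "z": -21, "wx": 0.003, "wy": 0, "wz": 0, "jaw": 0}, {"x": 23, "y": -2, "z": -21, "wx": 0, "wy": 0, "wz": 0, "jaw": 0}, {"x": -7, "y": -10, "z": -36, "wx": 0, "wy": 0, "wz": 0, "jaw": 0}, {"x": -7, "y": -10, "z": -36, "wx": 0, "wy": 0, "wz": 0, "jaw": 0}, {"x": -7, "y": -10, "z": -35, "wx": 0, "wy": 0, "wz": 0, "jaw": 0}, {"x": -7, "y": -10, "z": -36, "wx": 0, "wy": 0, "wz": 0, "jaw": 0}, {"x": 0, "y": 0, "z": 0, "wx": 0, "wy": 0, "wz": 0, "jaw": 0}]'

```text
time: 9.7
tool_pos: [0.4199, 0.1023, 0.2049]
eef_rot: [0.664, 0.666, -0.238, 0.243]
wrist_force: [1.0, -0.1, -2.7]
opening: 0.457
gripper_force: 61.7
```

```bash
python3 - <<'E'
from h import *
o=st(); print(R.from_quat(o['eef_rot']).as_matrix().round(3))
plan([([.40,.30,.18],tilt(1.57,40),40),([.395,.31,.085],tilt(1.57,40),30)])
b=snap('scene','s2')[:,:,::-1]; w=snap('wrist','w4')[:,:,::-1]
cv2.imwrite('pics/c3.png',np.vstack([cv2.resize(b[100:340,200:480],(467,400)),cv2.resize(w,(467,200))]))
E
```

```text
t 9.7 p [0.4199 0.1023 0.2049] F [ 1.  -0.1 -2.7] T [ 0.68 -0.07  0.07] op 0.457 g 61.748610734939575 q [ 0.59 -0.1   1.61 -0.62  1.98  0.43]
[[-0.     1.     0.008]
 [ 0.769  0.005 -0.639]
 [-0.639  0.006 -0.769]]
[{"x": 34, "y": -4, "z": -21, "wx": 0, "wy": 0, "wz": 0}, {"x": 33, "y": -4, "z": -22, "wx": 0, "wy": 0, "wz": 0}, {"x": 34, "y": -4, "z": -22, "wx": 0, "wy": 0, "wz": 0}, {"x": 33, "y": -3, "z": -21, "wx": 0, "wy": 0, "wz": 0}, {"x": 34, "y": -4, "z": -22, "wx": 0, "wy": 0, "wz": 0}, {"x": 17, "y": -1, "z": 17, "wx": 0, "wy": 0, "wz": 0}, {"x": 17, "y": -2, "z": 16, "wx": 0, "wy": 0, "wz": 0}, {"x": 17, "y": -1, "z": 17, "wx": 0, "wy": 0, "wz": 0}, {"x": 18, "y": -1, "z": 17, "wx": 0, "wy": 0, "wz": 0}]
end [0.3954 0.3102 0.0844]
```

View pics/c3.png

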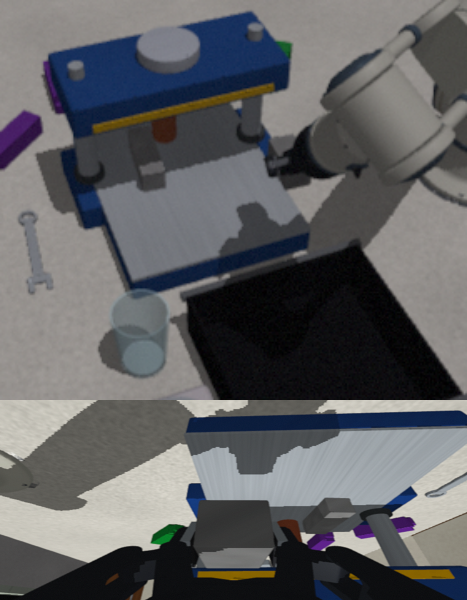

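servo_tool --increments '[{"x": 34, "y": -4, "z": -21, "wx": 0, "wy": 0, "wz": 0, "jaw": 0}, {"x": 33, "y": -4, "z": -22, "wx": 0, "wy": 0, "wz": 0, "jaw": 0}, {"x": 34, "y": -4, "z": -22, "wx": 0, "wy": 0, "wz": 0, "jaw": 0}, {"x": 33, "y": -3, "z": -21, "wx": 0, "wy": 0, "wz": 0, "jaw": 0}, {"x": 34, "y": -4, "z": -22, "wx": 0, "wy": 0, "wz": 0, "jaw": 0}, {"x": 17, "y": -1, "z": 17, "wx": 0, "wy": 0, "wz": 0, "jaw": 0}, {"x": 17, "y": -2, "z": 16, "wx": 0, "wy": 0, "wz": 0, "jaw": 0}, {"x": 17, "y": -1, "z": 17, "wx": 0, "wy": 0, "wz": 0, "jaw": 0}, {"x": 18, "y": -1, "z": 17, "wx": 0, "wy": 0, "wz": 0, "jaw": 0}, {"x": 0, "y": 0, "z": 0, "wx": 0, "wy": 0, "wz": 0, "jaw": 0}]'

```text
time: 10.8
tool_pos: [0.393, 0.3052, 0.0736]
eef_rot: [0.662, 0.665, -0.247, 0.242]
wrist_force: [-0.9, -1.7, -2.9]
opening: 0.461
gripper_force: 61.8
```

```bash
python3 - <<'E'
from h import *
o=st()
plan([([.397,.302,.027],tilt(1.57,40),20)])
E
```

```text
t 10.8 p [0.393  0.3052 0.0736] F [-0.9 -1.7 -2.9] T [0.66 0.01 0.02] op 0.461 g 61.80368185043335 q [ 0.88  0.32  1.39 -0.46  1.97  0.81]
[{"x": 9, "y": 1, "z": 13, "wx": 0, "wy": 0, "wz": 0.003}, {"x": 9, "y": 2, "z": 12, "wx": 0, "wy": 0.003, "wz": 0}, {"x": 10, "y": 1, "z": 13, "wx": 0, "wy": 0, "wz": 0.003}]
end [0.3967 0.302  0.0265]
```

servo_tool --increments '[{"x": 9, "y": 1, "z": 12, "wx": 0, "wy": 0, "wz": 0.003, "jaw": 0}, {"x": 9, "y": 2, "z": 11, "wx": 0, "wy": 0.003, "wz": 0, "jaw": 0}, {"x": 7, "y": 1, "z": 8, "wx": 0, "wy": 0, "wz": 0.003, "jaw": 0}, {"x": 0, "y": 0, "z": 0, "wx": 0, "wy": 0, "wz": 0, "jaw": 0}, {"x": 0, "y": 0, "z": 0, "wx": 0, "wy": 0, "wz": 0, "jaw": 0}]'

```text
time: 11.3
tool_pos: [0.3988, 0.307, 0.04]
eef_rot: [0.666, 0.664, -0.24, 0.242]
wrist_force: [-0.4, 0.7, -1.6]
opening: 0.459
gripper_force: 61.9
```

servo_tool --increments '[{"x": 6, "y": 0, "z": 7, "wx": 0, "wy": 0, "wz": 0, "jaw": 0}, {"x": 4, "y": 0, "z": 5, "wx": 0, "wy": 0, "wz": 0, "jaw": 0}, {"x": 0, "y": 0, "z": 0, "wx": 0, "wy": 0, "wz": 0, "jaw": 0}, {"x": 0, "y": 0, "z": 0, "wx": 0, "wy": 0, "wz": 0, "jaw": 0}]'

```text
time: 11.7
tool_pos: [0.3986, 0.307, 0.024]
eef_rot: [0.666, 0.664, -0.24, 0.242]
wrist_force: [-0.4, 0.8, -3.7]
opening: 0.463
gripper_force: 61.9
```

servo_tool --increments '[{"x": 0, "y": 0, "z": 0, "wx": 0, "wy": 0, "wz": 0, "jaw": 0.8}, {"x": 0, "y": 0, "z": 0, "wx": 0, "wy": 0, "wz": 0, "jaw": 0.8}, {"x": 0, "y": 0, "z": 0, "wx": 0, "wy": 0, "wz": 0, "jaw": 0.8}, {"x": 0, "y": 0, "z": -25, "wx": 0, "wy": 0, "wz": 0, "jaw": 0.8}, {"x": -15, "y": 0, "z": -40, "wx": 0, "wy": 0, "wz": 0, "jaw": 0.8}, {"x": -25, "y": 0, "z": -40, "wx": 0, "wy": 0, "wz": 0, "jaw": 0.8}, {"x": -25, "y": 0, "z": -40, "wx": 0, "wy": 0, "wz": 0, "jaw": 0.75}, {"x": 0, "y": 0, "z": 0, "wx": 0, "wy": 0, "wz": 0, "jaw": 0.75}]'

```text
time: 12.5
tool_pos: [0.3996, 0.3522, 0.1854]
eef_rot: [0.668, 0.664, -0.234, 0.242]
wrist_force: [0.1, 0.4, 0.7]
opening: 0.749
gripper_force: 0.0
```

```bash
python3 - <<'E'
from h import *
o=st()
plan([([.59,.02,.20],tilt(1.51,40),45),([.587,-.024,.161],tilt(1.51,40),30),([.5845,-.072,.105],tilt(1.51,40),25)])
E
```

```text
t 12.5 p [0.3996 0.3522 0.1854] F [0.1 0.4 0.7] T [ 0.24 -0.06  0.04] op 0.749 g 0.0 q [ 0.91  0.35  1.15 -0.49  2.15  0.75]
[{"x": -29, "y": 21, "z": 22, "wx": 0.005, "wy": 0, "wz": 0.004}, {"x": -30, "y": 22, "z": 22, "wx": 0.005, "wy": 0, "wz": 0.004}, {"x": -29, "y": 21, "z": 23, "wx": 0.005, "wy": 0, "wz": 0.004}, {"x": -29, "y": 22, "z": 22, "wx": 0.005, "wy": 0, "wz": 0.004}, {"x": -29, "y": 23, "z": 22, "wx": 0.005, "wy": 0, "wz": 0.004}, {"x": -29, "y": 22, "z": 22, "wx": 0.006, "wy": 0, "wz": 0.004}, {"x": -28, "y": 23, "z": 22, "wx": 0.005, "wy": 0, "wz": 0.004}, {"x": -29, "y": 22, "z": 21, "wx": 0.006, "wy": 0, "wz": 0.005}, {"x": -28, "y": 24, "z": 22, "wx": 0.005, "wy": 0, "wz": 0.004}, {"x": -4, "y": 0, "z": 29, "wx": 0, "wy": 0, "wz": 0}]
[{"x": -5, "y": -1, "z": 29, "wx": 0, "wy": 0, "wz": 0}, {"x": 0, "y": 0, "z": 25, "wx": 0, "wy": 0, "wz": 0}, {"x": -1, "y": 0, "z": 24, "wx": 0, "wy": 0, "wz": 0}, {"x": 0, "y": 1, "z": 25, "wx": 0, "wy": 0, "wz": 0}]
end [ 0.5849 -0.0721  0.1051]
```

servo_tool --increments '[{"x": -29, "y": 21, "z": 22, "wx": 0.005, "wy": 0, "wz": 0.004, "jaw": 0.75}, {"x": -30, "y": 22, "z": 22, "wx": 0.005, "wy": 0, "wz": 0.004, "jaw": 0.75}, {"x": -29, "y": 21, "z": 23, "wx": 0.005, "wy": 0, "wz": 0.004, "jaw": 0.75}, {"x": -29, "y": 22, "z": 22, "wx": 0.005, "wy": 0, "wz": 0.004, "jaw": 0.75}, {"x": -29, "y": 23, "z": 22, "wx": 0.005, "wy": 0, "wz": 0.004, "jaw": 0.75}, {"x": -29, "y": 22, "z": 22, "wx": 0.006, "wy": 0, "wz": 0.004, "jaw": 0.75}, {"x": -28, "y": 23, "z": 22, "wx": 0.005, "wy": 0, "wz": 0.004, "jaw": 0.75}, {"x": -29, "y": 22, "z": 21, "wx": 0.006, "wy": 0, "wz": 0.005, "jaw": 0.75}, {"x": -28, "y": 24, "z": 22, "wx": 0.005, "wy": 0, "wz": 0.004, "jaw": 0.75}, {"x": 0, "y": 0, "z": 0, "wx": 0, "wy": 0, "wz": 0, "jaw": 0.75}]'

```text
time: 13.5
tool_pos: [0.5905, 0.0135, 0.1915]
eef_rot: [0.685, 0.643, -0.252, 0.231]
wrist_force: [-0.6, 0.3, -1.1]
opening: 0.749
gripper_force: 0.0
```

```bash
python3 - <<'E'
from h import *
o=st(); b=snap('wrist','w5'); o=st()
plan([([.587,-.024,.161],tilt(1.51,40),30),([.583,-.107,.061],tilt(1.51,40),25)])
E
```

```text
t 13.5 p [0.5905 0.0135 0.1915] F [-0.6  0.3 -1.1] T [ 0.3  -0.03  0.03] op 0.749 g 0.0 q [ 0.31  0.23  1.29 -0.67  1.86  0.26]
t 13.55 p [0.5896 0.0157 0.191 ] F [ 0.2  0.1 -0.2] T [ 0.36 -0.    0.07] op 0.748 g 0.0 q [ 0.32  0.23  1.29 -0.67  1.86  0.26]
[{"x": -6, "y": 0, "z": 24, "wx": -0.005, "wy": 0, "wz": 0}, {"x": -5, "y": 0, "z": 25, "wx": -0.004, "wy": 0, "wz": 0}, {"x": 0, "y": 0, "z": 22, "wx": 0, "wy": 0, "wz": 0}, {"x": 0, "y": 0, "z": 21, "wx": 0, "wy": 0, "wz": 0}, {"x": 0, "y": 1, "z": 22, "wx": 0, "wy": 0, "wz": 0}, {"x": 0, "y": 0, "z": 21, "wx": 0, "wy": 0, "wz": 0}, {"x": 0, "y": 0, "z": 22, "wx": 0, "wy": 0, "wz": 0}, {"x": 0, "y": 0, "z": 22, "wx": 0, "wy": 0, "wz": 0}]
end [ 0.5827 -0.1075  0.0609]
```

servo_tool --increments '[{"x": -6, "y": 0, "z": 24, "wx": -0.005, "wy": 0, "wz": 0, "jaw": 0.75}, {"x": -5, "y": 0, "z": 25, "wx": -0.004, "wy": 0, "wz": 0, "jaw": 0.75}, {"x": 0, "y": 0, "z": 22, "wx": 0, "wy": 0, "wz": 0, "jaw": 0.75}, {"x": 0, "y": 0, "z": 21, "wx": 0, "wy": 0, "wz": 0, "jaw": 0.75}, {"x": 0, "y": 0, "z": 10, "wx": 0, "wy": 0, "wz": 0, "jaw": 0.75}, {"x": 0, "y": 0, "z": 0, "wx": 0, "wy": 0, "wz": 0, "jaw": 0.75}]'

```text
time: 14.15
tool_pos: [0.5839, -0.0553, 0.1185]
eef_rot: [0.682, 0.647, -0.249, 0.233]
wrist_force: [0.8, -0.0, 0.6]
opening: 0.749
gripper_force: 0.0
```

```bash
python3 - <<'E'
from h import *
o=st()
plan([([.583,-.107,.062],tilt(1.51,40),16)])
E
```

```text
t 14.15 p [ 0.5839 -0.0553  0.1185] F [ 0.8 -0.   0.6] T [ 0.3  -0.06  0.03] op 0.749 g 0.0 q [ 0.21  0.19  1.47 -0.67  1.68  0.26]
[{"x": -1, "y": 0, "z": 15, "wx": 0, "wy": 0, "wz": 0}, {"x": 0, "y": 1, "z": 16, "wx": 0, "wy": 0, "wz": 0}, {"x": -1, "y": 0, "z": 15, "wx": 0, "wy": 0, "wz": 0}, {"x": -1, "y": 1, "z": 15, "wx": 0, "wy": 0, "wz": 0}, {"x": 0, "y": 0, "z": 16, "wx": 0, "wy": 0, "wz": 0}]
end [ 0.5828 -0.107   0.0614]
```

servo_tool --increments '[{"x": -1, "y": 0, "z": 15, "wx": 0, "wy": 0, "wz": 0, "jaw": 0.75}, {"x": 0, "y": 1, "z": 16, "wx": 0, "wy": 0, "wz": 0, "jaw": 0.75}, {"x": -1, "y": 0, "z": 15, "wx": 0, "wy": 0, "wz": 0, "jaw": 0.75}, {"x": -1, "y": 1, "z": 15, "wx": 0, "wy": 0, "wz": 0, "jaw": 0.75}, {"x": 0, "y": 0, "z": 13, "wx": 0, "wy": 0, "wz": 0, "jaw": 0.75}, {"x": 0, "y": 0, "z": 0, "wx": 0, "wy": 0, "wz": 0, "jaw": 0.75}]'

```text
time: 14.75
tool_pos: [0.5827, -0.1066, 0.0627]
eef_rot: [0.682, 0.647, -0.249, 0.232]
wrist_force: [-1.2, -0.2, -1.2]
opening: 0.748
gripper_force: 0.0
```

servo_tool --force 50 --increments '[{"x": 0, "y": 0, "z": 0, "wx": 0, "wy": 0, "wz": 0, "jaw": 0}, {"x": 0, "y": 0, "z": 0, "wx": 0, "wy": 0, "wz": 0, "jaw": 0}, {"x": 0, "y": 0, "z": 0, "wx": 0, "wy": 0, "wz": 0, "jaw": 0}, {"x": 0, "y": 0, "z": 0, "wx": 0, "wy": 0, "wz": 0, "jaw": 0}]'

```text
time: 15.15
tool_pos: [0.5844, -0.1048, 0.0658]
eef_rot: [0.682, 0.647, -0.248, 0.234]
wrist_force: [-0.1, 1.1, 1.9]
opening: 0.462
gripper_force: 50.9
```

```bash
python3 - <<'E'
from h import *
o=st(); p=np.array(o['tool_pos'])
plan([(p+[0.0,.15,.003],None,30)])
E
```

```text
t 15.15 p [ 0.5844 -0.1048  0.0658] F [-0.1  1.1  1.9] T [ 0.3   0.14 -0.13] op 0.462 g 50.91470718383789 q [ 0.13  0.2   1.55 -0.68  1.55  0.26]
[{"x": 23, "y": -2, "z": -20, "wx": 0, "wy": 0, "wz": 0}, {"x": 22, "y": -1, "z": -19, "wx": 0, "wy": 0, "wz": 0}, {"x": 23, "y": -2, "z": -20, "wx": 0, "wy": 0, "wz": 0}, {"x": 22, "y": -1, "z": -20, "wx": 0, "wy": 0, "wz": 0}, {"x": 23, "y": -2, "z": -19, "wx": 0, "wy": 0, "wz": 0}]
end [0.5845 0.045  0.0687]
```

servo_tool --increments '[{"x": 23, "y": -2, "z": -20, "wx": 0, "wy": 0, "wz": 0, "jaw": 0}, {"x": 22, "y": -1, "z": -19, "wx": 0, "wy": 0, "wz": 0, "jaw": 0}, {"x": 23, "y": -2, "z": -19, "wx": 0, "wy": 0, "wz": 0, "jaw": 0}, {"x": 22, "y": -1, "z": -18, "wx": 0, "wy": 0, "wz": 0, "jaw": 0}, {"x": 23, "y": -2, "z": -19, "wx": 0, "wy": 0, "wz": 0, "jaw": 0}, {"x": 0, "y": 0, "z": 0, "wx": 0, "wy": 0, "wz": 0, "jaw": 0}, {"x": 0, "y": 0, "z": 0, "wx": 0, "wy": 0, "wz": 0, "jaw": 0}]'

```text
time: 15.85
tool_pos: [0.5845, 0.044, 0.0658]
eef_rot: [0.682, 0.648, -0.247, 0.234]
wrist_force: [0.7, 2.2, -0.2]
opening: 0.459
gripper_force: 52.8
```

servo_tool --increments '[{"x": 0, "y": 0, "z": 0, "wx": 0, "wy": 0, "wz": 0, "jaw": 0.8}, {"x": 0, "y": 0, "z": 0, "wx": 0, "wy": 0, "wz": 0, "jaw": 0.8}, {"x": 0, "y": 0, "z": 0, "wx": 0, "wy": 0, "wz": 0, "jaw": 0.8}, {"x": 0, "y": 0, "z": -30, "wx": 0, "wy": 0, "wz": 0, "jaw": 0.8}, {"x": -5, "y": 0, "z": -45, "wx": 0, "wy": 0, "wz": 0, "jaw": 0.8}, {"x": -15, "y": 0, "z": -45, "wx": 0, "wy": 0, "wz": 0, "jaw": 0.8}, {"x": -20, "y": 0, "z": -35, "wx": 0, "wy": 0, "wz": 0, "jaw": 0.8}, {"x": 0, "y": 0, "z": 0, "wx": 0, "wy": 0, "wz": 0, "jaw": 0.8}]'

```text
time: 16.65
tool_pos: [0.5899, 0.112, 0.218]
eef_rot: [0.684, 0.646, -0.243, 0.236]
wrist_force: [0.6, -0.7, 0.6]
opening: 0.801
gripper_force: 0.0
```

```bash
python3 - <<'E'
from h import *
o=st(); i=robot.camera_info('wrist'); w=snap('wrist','w6')[:,:,::-1]; np.savez('w6cam.npz',rvec=i['rvec'],tvec=i['tvec'])
b=snap('scene','s3')[:,:,::-1]
cv2.imwrite('pics/c4.png',np.vstack([cv2.resize(b[120:400,220:500],(600,300)) if 0 else b[130:380,220:480].repeat(1,0), cv2.resize(w,(260,162))]) if 0 else np.hstack([cv2.resize(b[150:300,240:400],(400,375)),cv2.resize(w[0:375,100:500],(400,375))]))
plan([([.583,.02,.22],down(1.55),45)])
E
```

```text
t 16.65 p [0.5899 0.112  0.218 ] F [ 0.6 -0.7  0.6] T [0.28 0.03 0.  ] op 0.801 g 0.0 q [ 0.45  0.32  1.13 -0.65  1.97  0.33]
[{"x": -15, "y": 0, "z": 10, "wx": 0, "wy": 0.139, "wz": -0.007}, {"x": -17, "y": 0, "z": 8, "wx": 0, "wy": 0.139, "wz": -0.006}, {"x": -17, "y": -1, "z": 6, "wx": 0, "wy": 0.139, "wz": -0.007}, {"x": -18, "y": 0, "z": 4, "wx": -0.003, "wy": 0.138, "wz": -0.007}, {"x": -18, "y": -1, "z": 1, "wx": 0, "wy": 0.139, "wz": -0.006}]
end [0.5829 0.0202 0.2195]
```

View pics/c4.png

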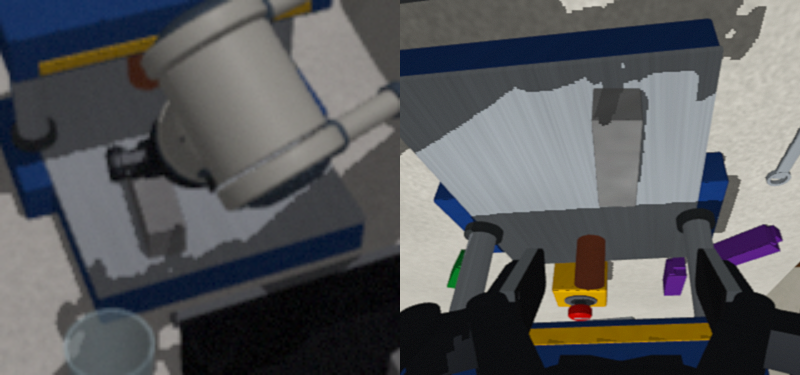

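```bash
python3 - <<'E'
from h import *
f=np.load('w6cam.npz'); i=robot.camera_info('wrist'); Rm=cv2.Rodrigues(f['rvec'])[0]; t=f['tvec'].ravel(); C=-Rm.T@t
def pl(u,v,z): d=Rm.T@np.array([(u-i['cx'])/i['fx'],(v-i['cy'])/i['fy'],1]); return (C+d*(z-C[2])/d[2]).round(4)
print(pl(294,89,.05),pl(340,92,.05),pl(294,120,.09),pl(343,122,.09),pl(300,206,.09),pl(334,206,.09))
E
```

```text
[0.567  0.0806 0.05  ] [0.6056 0.0751 0.05  ] [0.5686 0.0829 0.09  ] [0.6062 0.0784 0.09  ] [ 0.5603 -0.0392  0.09  ] [ 0.5968 -0.0418  0.09  ]
```

servo_tool --increments '[{"x": -15, "y": 0, "z": 10, "wx": 0, "wy": 0.139, "wz": -0.007, "jaw": 0.8}, {"x": -17, "y": 0, "z": 8, "wx": 0, "wy": 0.139, "wz": -0.006, "jaw": 0.8}, {"x": -17, "y": -1, "z": 6, "wx": 0, "wy": 0.139, "wz": -0.007, "jaw": 0.8}, {"x": -18, "y": 0, "z": 4, "wx": -0.003, "wy": 0.138, "wz": -0.007, "jaw": 0.8}, {"x": -18, "y": -1, "z": 1, "wx": 0, "wy": 0.139, "wz": -0.006, "jaw": 0.8}, {"x": 0, "y": 0, "z": 0, "wx": 0, "wy": 0, "wz": 0, "jaw": 0.8}]'

```text
time: 17.35
tool_pos: [0.5816, 0.0135, 0.2173]
eef_rot: [0.719, 0.695, -0.004, -0.004]
wrist_force: [0.2, -1.2, -0.1]
opening: 0.805
gripper_force: 0.0
```

```bash
python3 - <<'E'
from h import *
plan([([.5826,.015,.095],down(1.505),35),([.5826,.015,.058],down(1.505),18)])
E
```

```text
[{"x": 0, "y": 1, "z": 31, "wx": -0.003, "wy": 0, "wz": 0.008}, {"x": 1, "y": 0, "z": 30, "wx": -0.003, "wy": 0, "wz": 0.008}, {"x": 0, "y": 0, "z": 31, "wx": -0.003, "wy": 0, "wz": 0.008}, {"x": 0, "y": 1, "z": 30, "wx": -0.003, "wy": 0, "wz": 0.008}, {"x": 0, "y": 0, "z": 12, "wx": 0, "wy": 0, "wz": 0}, {"x": 0, "y": 0, "z": 13, "wx": 0, "wy": 0, "wz": 0}, {"x": 0, "y": 0, "z": 12, "wx": 0, "wy": 0, "wz": 0}]
end [0.5828 0.0146 0.0583]
```

servo_tool --increments '[{"x": 0, "y": 1, "z": 31, "wx": -0.003, "wy": 0, "wz": 0.008, "jaw": 0.8}, {"x": 1, "y": 0, "z": 30, "wx": -0.003, "wy": 0, "wz": 0.008, "jaw": 0.8}, {"x": 0, "y": 0, "z": 31, "wx": -0.003, "wy": 0, "wz": 0.008, "jaw": 0.8}, {"x": 0, "y": 1, "z": 29, "wx": -0.003, "wy": 0, "wz": 0.008, "jaw": 0.8}, {"x": 0, "y": 0, "z": 12, "wx": 0, "wy": 0, "wz": 0, "jaw": 0.8}, {"x": 0, "y": 0, "z": 12, "wx": 0, "wy": 0, "wz": 0, "jaw": 0.8}, {"x": 0, "y": 0, "z": 10, "wx": 0, "wy": 0, "wz": 0, "jaw": 0.8}, {"x": 0, "y": 0, "z": 0, "wx": 0, "wy": 0, "wz": 0, "jaw": 0.8}, {"x": 0, "y": 0, "z": 0, "wx": 0, "wy": 0, "wz": 0, "jaw": 0.8}]'

```text
time: 18.25
tool_pos: [0.5842, 0.0211, 0.0643]
eef_rot: [0.726, 0.687, 0.001, 0.001]
wrist_force: [-0.4, 0.4, 0.5]
opening: 0.798
gripper_force: 0.0
```

servo_tool --force 80 --increments '[{"x": 0, "y": 0, "z": 0, "wx": 0, "wy": 0, "wz": 0, "jaw": 0}, {"x": 0, "y": 0, "z": 0, "wx": 0, "wy": 0, "wz": 0, "jaw": 0}, {"x": 0, "y": 0, "z": 0, "wx": 0, "wy": 0, "wz": 0, "jaw": 0}, {"x": 0, "y": 0, "z": 0, "wx": 0, "wy": 0, "wz": 0, "jaw": 0}, {"x": 0, "y": 0, "z": 0, "wx": 0, "wy": 0, "wz": 0, "jaw": 0}]'

```text
time: 18.75
tool_pos: [0.5844, 0.0211, 0.065]
eef_rot: [0.726, 0.687, 0.001, 0.002]
wrist_force: [-0.8, -0.4, 5.5]
opening: 0.45
gripper_force: 83.4
```

```bash
python3 - <<'E'
from h import *
o=st(); p=np.array(o['tool_pos'])
plan([(p+[-.005,0.02,.13],None,25),([.53,.315,.19],down(1.58),35),([.53,.315,.085],down(1.58),25)])
E
```

```text
t 18.75 p [0.5844 0.0211 0.065 ] F [-0.8 -0.4  5.5] T [ 0.06  0.2  -0.03] op 0.45 g 83.3591616153717 q [-0.02  0.08  1.54 -0.    1.52  0.03]
[{"x": 3, "y": -1, "z": -22, "wx": 0, "wy": 0, "wz": 0}, {"x": 4, "y": -1, "z": -21, "wx": 0, "wy": 0, "wz": 0}, {"x": 3, "y": -1, "z": -22, "wx": 0, "wy": 0, "wz": 0}, {"x": 3, "y": -1, "z": -22, "wx": 0, "wy": 0, "wz": 0}, {"x": 3, "y": -1, "z": -21, "wx": 0, "wy": 0, "wz": 0}, {"x": 4, "y": -1, "z": -22, "wx": 0, "wy": 0, "wz": 0}, {"x": 34, "y": -8, "z": 1, "wx": 0, "wy": 0, "wz": -0.008}, {"x": 34, "y": -8, "z": 0, "wx": 0, "wy": 0, "wz": -0.008}, {"x": 34, "y": -7, "z": 1, "wx": 0, "wy": 0, "wz": -0.008}, {"x": 34, "y": -7, "z": 0, "wx": 0, "wy": 0, "wz": -0.008}]
[{"x": 34, "y": -7, "z": 1, "wx": 0, "wy": 0, "wz": -0.008}, {"x": 34, "y": -7, "z": 0, "wx": 0, "wy": 0, "wz": -0.008}, {"x": 34, "y": -6, "z": 1, "wx": 0, "wy": 0, "wz": -0.008}, {"x": 34, "y": -7, "z": 1, "wx": 0, "wy": 0, "wz": -0.009}, {"x": 0, "y": 0, "z": 21, "wx": 0, "wy": 0, "wz": 0}, {"x": 0, "y": 0, "z": 21, "wx": 0, "wy": 0, "wz": 0}, {"x": 0, "y": 0, "z": 21, "wx": 0, "wy": 0, "wz": 0}, {"x": 0, "y": 0, "z": 21, "wx": 0, "wy": 0, "wz": 0}, {"x": 0, "y": 0, "z": 21, "wx": 0, "wy": 0, "wz": 0}]
end [0.5295 0.3151 0.0845]
```

servo_tool --increments '[{"x": 3, "y": -1, "z": -22, "wx": 0, "wy": 0, "wz": 0, "jaw": 0}, {"x": 4, "y": -1, "z": -21, "wx": 0, "wy": 0, "wz": 0, "jaw": 0}, {"x": 3, "y": -1, "z": -22, "wx": 0, "wy": 0, "wz": 0, "jaw": 0}, {"x": 3, "y": -1, "z": -22, "wx": 0, "wy": 0, "wz": 0, "jaw": 0}, {"x": 3, "y": -1, "z": -21, "wx": 0, "wy": 0, "wz": 0, "jaw": 0}, {"x": 4, "y": -1, "z": -22, "wx": 0, "wy": 0, "wz": 0, "jaw": 0}, {"x": 34, "y": -8, "z": 1, "wx": 0, "wy": 0, "wz": -0.008, "jaw": 0}, {"x": 34, "y": -8, "z": 0, "wx": 0, "wy": 0, "wz": -0.008, "jaw": 0}, {"x": 34, "y": -7, "z": 1, "wx": 0, "wy": 0, "wz": -0.008, "jaw": 0}, {"x": 34, "y": -7, "z": 0, "wx": 0, "wy": 0, "wz": -0.008, "jaw": 0}]'

```text
time: 19.75
tool_pos: [0.5536, 0.1798, 0.1893]
eef_rot: [0.715, 0.699, -0.001, 0.0]
wrist_force: [1.4, 0.2, -4.7]
opening: 0.453
gripper_force: 82.3
```

servo_tool --increments '[{"x": 34, "y": -7, "z": 1, "wx": 0, "wy": 0, "wz": -0.008, "jaw": 0}, {"x": 34, "y": -7, "z": 0, "wx": 0, "wy": 0, "wz": -0.008, "jaw": 0}, {"x": 34, "y": -6, "z": 1, "wx": 0, "wy": 0, "wz": -0.008, "jaw": 0}, {"x": 30, "y": -7, "z": 1, "wx": 0, "wy": 0, "wz": -0.009, "jaw": 0}, {"x": 0, "y": 0, "z": 0, "wx": 0, "wy": 0, "wz": 0, "jaw": 0}]'

```text
time: 20.25
tool_pos: [0.527, 0.3146, 0.1856]
eef_rot: [0.702, 0.712, -0.001, -0.0]
wrist_force: [0.4, 0.2, -5.1]
opening: 0.451
gripper_force: 82.1
```

```bash
python3 - <<'E'
from h import *
o=st(); b=snap('scene','s4'); st()
plan([([.53,.315,.028],down(1.6),25)])
E
```

```text
t 20.25 p [0.527  0.3146 0.1856] F [ 0.4  0.2 -5.1] T [-0.02  0.01  0.04] op 0.451 g 82.1106219291687 q [0.48 0.13 1.27 0.   1.74 0.47]
t 20.3 p [0.5278 0.3126 0.1858] F [ 0.1 -0.3 -4.6] T [-0.02 -0.   -0.  ] op 0.451 g 82.10941314697266 q [ 0.48  0.13  1.27 -0.    1.74  0.47]
[{"x": 0, "y": 0, "z": 23, "wx": 0, "wy": 0, "wz": 0}, {"x": 1, "y": 1, "z": 22, "wx": 0, "wy": 0, "wz": 0}, {"x": 0, "y": 0, "z": 23, "wx": 0, "wy": 0, "wz": 0}, {"x": 1, "y": 0, "z": 22, "wx": 0, "wy": 0, "wz": -0.003}, {"x": 0, "y": 1, "z": 23, "wx": 0, "wy": 0, "wz": 0}, {"x": 0, "y": 0, "z": 22, "wx": 0, "wy": 0, "wz": -0.003}, {"x": 1, "y": 0, "z": 23, "wx": 0, "wy": 0, "wz": 0}]
end [0.5296 0.3153 0.0278]
```

View pics/s4.png

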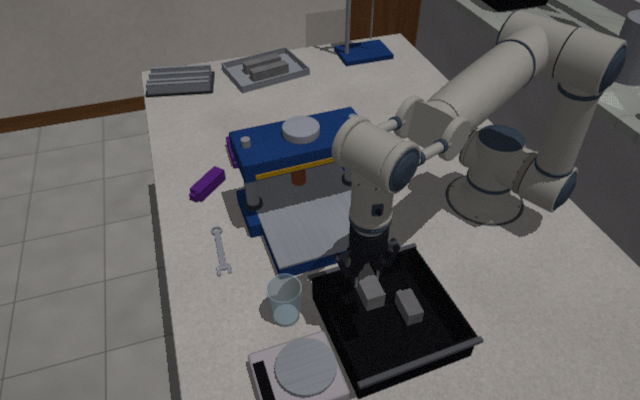

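servo_tool --increments '[{"x": 0, "y": 0, "z": 23, "wx": 0, "wy": 0, "wz": 0, "jaw": 0}, {"x": 1, "y": 1, "z": 22, "wx": 0, "wy": 0, "wz": 0, "jaw": 0}, {"x": 0, "y": 0, "z": 23, "wx": 0, "wy": 0, "wz": 0, "jaw": 0}, {"x": 1, "y": 0, "z": 22, "wx": 0, "wy": 0, "wz": 0, "jaw": 0}, {"x": 0, "y": 1, "z": 23, "wx": 0, "wy": 0, "wz": 0, "jaw": 0}, {"x": 0, "y": 0, "z": 22, "wx": 0, "wy": 0, "wz": 0, "jaw": 0}, {"x": 0, "y": 0, "z": 16, "wx": 0, "wy": 0, "wz": 0, "jaw": 0}, {"x": 0, "y": 0, "z": 0, "wx": 0, "wy": 0, "wz": 0, "jaw": 0}, {"x": 0, "y": 0, "z": 0, "wx": 0, "wy": 0, "wz": 0, "jaw": 0}]'

```text
time: 21.2
tool_pos: [0.5315, 0.3124, 0.037]
eef_rot: [0.704, 0.71, -0.0, 0.001]
wrist_force: [0.5, 0.4, -3.9]
opening: 0.455
gripper_force: 82.1
```

servo_tool --increments '[{"x": 0, "y": 0, "z": 7, "wx": 0, "wy": 0, "wz": 0, "jaw": 0}, {"x": 0, "y": 0, "z": 5, "wx": 0, "wy": 0, "wz": 0, "jaw": 0}, {"x": 0, "y": 0, "z": 0, "wx": 0, "wy": 0, "wz": 0, "jaw": 0}, {"x": 0, "y": 0, "z": 0, "wx": 0, "wy": 0, "wz": 0, "jaw": 0.75}, {"x": 0, "y": 0, "z": 0, "wx": 0, "wy": 0, "wz": 0, "jaw": 0.75}, {"x": 0, "y": 0, "z": 0, "wx": 0, "wy": 0, "wz": 0, "jaw": 0.75}, {"x": 0, "y": 0, "z": -30, "wx": 0, "wy": 0, "wz": 0, "jaw": 0.75}, {"x": 0, "y": 0, "z": -45, "wx": 0, "wy": 0, "wz": 0, "jaw": 0.75}, {"x": 0, "y": 0, "z": -45, "wx": 0, "wy": 0, "wz": 0, "jaw": 0.75}, {"x": 0, "y": 0, "z": -45, "wx": 0, "wy": 0, "wz": 0, "jaw": 0.75}]'

```text
time: 22.2
tool_pos: [0.5311, 0.3131, 0.1926]
eef_rot: [0.704, 0.71, 0.001, 0.001]
wrist_force: [0.5, 0.6, -0.3]
opening: 0.749
gripper_force: 0.0
```

```bash
python3 - <<'E'
from h import *
a=robot.read_camera('scene').astype(int); g=cv2.cvtColor(a.astype(np.uint8),cv2.COLOR_RGB2GRAY)
pol=np.array([proj('scene',(x,y,.006)) for x,y in [(.58,.455),(.59,.195),(.335,.185),(.325,.44)]]).astype(np.int32)
m=np.zeros_like(g); cv2.fillPoly(m,[pol],255); t=((g>70)&(m>0)).astype(np.uint8)
n,l,s,c=cv2.connectedComponentsWithStats(t)
for i in range(1,n):
    if s[i,4]>30: print(s[i],plane('scene',*c[i],.04).round(3))
st(); plan([([.50,.15,.36],down(1.55),48),([.47,-.05,.385],down(1.48),48),([.475,-.39,.34],down(1.42),48),([.477,-.4295,.20],down(1.42),40)])
E
```

```text
[397 289  27  27 411] [0.398 0.301 0.04 ]
[346 305  31  39 625] [0.531 0.323 0.04 ]
[359 344 103  42 372] [0.469 0.45  0.04 ]
t 22.25 p [0.5332 0.3142 0.2028] F [-2.2 -0.   6.5] T [-0.04  0.02  0.  ] op 0.75 g 0.0 q [ 0.48  0.12  1.25 -0.    1.76  0.47]
[{"x": -33, "y": -6, "z": -32, "wx": 0.003, "wy": 0, "wz": 0.006}, {"x": -32, "y": -7, "z": -31, "wx": 0.003, "wy": 0, "wz": 0.006}, {"x": -33, "y": -6, "z": -32, "wx": 0.003, "wy": 0, "wz": 0.006}, {"x": -33, "y": -6, "z": -32, "wx": 0.003, "wy": 0, "wz": 0.006}, {"x": -33, "y": -6, "z": -31, "wx": 0.003, "wy": 0, "wz": 0.006}, {"x": -40, "y": -5, "z": -5, "wx": 0, "wy": 0, "wz": 0.014}, {"x": -40, "y": -5, "z": -5, "wx": 0, "wy": 0, "wz": 0.014}, {"x": -40, "y": -4, "z": -5, "wx": 0, "wy": 0, "wz": 0.014}, {"x": -41, "y": -4, "z": -5, "wx": 0, "wy": 0, "wz": 0.014}, {"x": -40, "y": -3, "z": -5, "wx": 0, "wy": 0, "wz": 0.014}]
[{"x": -42, "y": 5, "z": 6, "wx": 0, "wy": 0, "wz": 0.008}, {"x": -42, "y": 4, "z": 5, "wx": 0, "wy": 0, "wz": 0.007}, {"x": -43, "y": 5, "z": 6, "wx": 0, "wy": 0, "wz": 0.008}, {"x": -42, "y": 6, "z": 6, "wx": 0, "wy": 0, "wz": 0.007}, {"x": -42, "y": 6, "z": 5, "wx": 0, "wy": 0, "wz": 0.008}, {"x": -42, "y": 6, "z": 6, "wx": 0, "wy": 0, "wz": 0.007}, {"x": -42, "y": 6, "z": 5, "wx": 0, "wy": 0, "wz": 0.008}, {"x": -42, "y": 7, "z": 6, "wx": 0, "wy": 0, "wz": 0.007}, {"x": -10, "y": 2, "z": 35, "wx": 0, "wy": 0, "wz": 0}, {"x": -9, "y": 2, "z": 35, "wx": 0, "wy": 0, "wz": 0}]
[{"x": -10, "y": 2, "z": 35, "wx": 0, "wy": 0, "wz": 0}, {"x": -10, "y": 2, "z": 35, "wx": 0, "wy": 0, "wz": 0}]
end [ 0.4771 -0.4299  0.2001]
```

Both lie in the bin: short at (0.398, 0.301), long at (0.531, 0.323). Now to the button.

servo_tool --increments '[{"x": -33, "y": -6, "z": -32, "wx": 0.003, "wy": 0, "wz": 0.006, "jaw": 0.75}, {"x": -32, "y": -7, "z": -31, "wx": 0.003, "wy": 0, "wz": 0.006, "jaw": 0.75}, {"x": -33, "y": -6, "z": -32, "wx": 0.003, "wy": 0, "wz": 0.006, "jaw": 0.75}, {"x": -33, "y": -6, "z": -32, "wx": 0.003, "wy": 0, "wz": 0.006, "jaw": 0.75}, {"x": -33, "y": -6, "z": -31, "wx": 0.003, "wy": 0, "wz": 0.006, "jaw": 0.75}, {"x": -40, "y": -5, "z": -5, "wx": 0, "wy": 0, "wz": 0.014, "jaw": 0.75}, {"x": -40, "y": -5, "z": -5, "wx": 0, "wy": 0, "wz": 0.014, "jaw": 0.75}, {"x": -40, "y": -4, "z": -5, "wx": 0, "wy": 0, "wz": 0.014, "jaw": 0.75}, {"x": -41, "y": -4, "z": -5, "wx": 0, "wy": 0, "wz": 0.014, "jaw": 0.75}, {"x": -40, "y": -3, "z": -5, "wx": 0, "wy": 0, "wz": 0.014, "jaw": 0.75}]'

```text
time: 23.25
tool_pos: [0.4695, -0.052, 0.375]
eef_rot: [0.739, 0.674, -0.005, -0.003]
wrist_force: [0.6, 0.4, 0.8]
opening: 0.747
gripper_force: 0.0
```

servo_tool --increments '[{"x": -42, "y": 5, "z": 6, "wx": 0, "wy": 0, "wz": 0.008, "jaw": 0.75}, {"x": -42, "y": 4, "z": 5, "wx": 0, "wy": 0, "wz": 0.007, "jaw": 0.75}, {"x": -43, "y": 5, "z": 6, "wx": 0, "wy": 0, "wz": 0.008, "jaw": 0.75}, {"x": -42, "y": 6, "z": 6, "wx": 0, "wy": 0, "wz": 0.007, "jaw": 0.75}, {"x": -42, "y": 6, "z": 5, "wx": 0, "wy": 0, "wz": 0.008, "jaw": 0.75}, {"x": -42, "y": 6, "z": 6, "wx": 0, "wy": 0, "wz": 0.007, "jaw": 0.75}, {"x": -42, "y": 6, "z": 5, "wx": 0, "wy": 0, "wz": 0.008, "jaw": 0.85}, {"x": -42, "y": 7, "z": 6, "wx": 0, "wy": 0, "wz": 0.007, "jaw": 0.85}, {"x": 0, "y": 0, "z": 0, "wx": 0, "wy": 0, "wz": 0, "jaw": 0.85}]'

```text
time: 24.15
tool_pos: [0.4737, -0.3952, 0.3255]
eef_rot: [0.76, 0.65, -0.006, -0.006]
wrist_force: [0.5, 1.1, -1.1]
opening: 0.85
gripper_force: 0.0
```

```bash
python3 - <<'E'
from h import *
o=st()
b=snap('wrist','w7')[:,:,::-1]
h=cv2.cvtColor(b,cv2.COLOR_BGR2HSV)
red=cv2.inRange(h,(0,140,70),(8,255,255))|cv2.inRange(h,(172,140,70),(180,255,255))
n,l,s,c=cv2.connectedComponentsWithStats(red); i=1+np.argmax(s[1:,4]); u,v=s[i,0]+s[i,2]/2,s[i,1]+s[i,3]/2
print(s[i],plane('wrist',u,v,.106),tri([ray('wrist',u,v),ray('top',468.5,216.5)]))
plan([([.477,-.4295,.14],down(1.42),40),([.477,-.4295,.080],down(1.42),18)])
E
```

```text
t 24.15 p [ 0.4737 -0.3952  0.3255] F [ 0.5  1.1 -1.1] T [-0.05 -0.05  0.01] op 0.85 g 0.0 q [-0.74  0.19  0.95 -0.01  2.01 -0.59]
[ 311  174   44   42 1300] [ 0.47983479 -0.4252848   0.106     ] [ 0.47965908 -0.44017095  0.06513184]
[{"x": -7, "y": 2, "z": 37, "wx": -0.003, "wy": 0, "wz": 0}, {"x": -7, "y": 2, "z": 38, "wx": -0.003, "wy": 0, "wz": 0}, {"x": -7, "y": 2, "z": 37, "wx": -0.003, "wy": 0, "wz": 0}, {"x": -7, "y": 2, "z": 38, "wx": -0.003, "wy": 0, "wz": 0}, {"x": -8, "y": 2, "z": 37, "wx": -0.004, "wy": 0, "wz": 0}, {"x": 0, "y": 0, "z": 15, "wx": 0, "wy": 0, "wz": 0}, {"x": 0, "y": 0, "z": 15, "wx": 0, "wy": 0, "wz": 0}, {"x": 0, "y": 0, "z": 15, "wx": 0, "wy": 0, "wz": 0}, {"x": 0, "y": 0, "z": 15, "wx": 0, "wy": 0, "wz": 0}]
end [ 0.4768 -0.4299  0.0799]
```

servo_tool --increments '[{"x": -7, "y": 2, "z": 37, "wx": -0.003, "wy": 0, "wz": 0, "jaw": 0.95}, {"x": -7, "y": 2, "z": 38, "wx": -0.003, "wy": 0, "wz": 0, "jaw": 0.95}, {"x": -7, "y": 2, "z": 37, "wx": -0.003, "wy": 0, "wz": 0, "jaw": 0.95}, {"x": -7, "y": 2, "z": 38, "wx": -0.003, "wy": 0, "wz": 0, "jaw": 0.95}, {"x": -8, "y": 2, "z": 15, "wx": -0.004, "wy": 0, "wz": 0, "jaw": 0.95}, {"x": 0, "y": 0, "z": 0, "wx": 0, "wy": 0, "wz": 0, "jaw": 0.95}, {"x": 0, "y": 0, "z": 0, "wx": 0, "wy": 0, "wz": 0, "jaw": 0.95}]'

```text
time: 24.9
tool_pos: [0.4786, -0.4279, 0.1668]
eef_rot: [0.758, 0.652, 0.0, 0.004]
wrist_force: [-0.3, 1.0, 1.0]
opening: 0.953
gripper_force: 0.0
```

```bash
python3 - <<'E'
from h import *
o=st()
b=snap('wrist','w8')[:,:,::-1]
h=cv2.cvtColor(b,cv2.COLOR_BGR2HSV)
red=cv2.inRange(h,(0,140,70),(8,255,255))|cv2.inRange(h,(172,140,70),(180,255,255))
n,l,s,c=cv2.connectedComponentsWithStats(red); i=1+np.argmax(s[1:,4]); u,v=s[i,0]+s[i,2]/2,s[i,1]+s[i,3]/2
print(s[i],plane('wrist',u,v,.106),tri([ray('wrist',u,v),ray('top',468.5,216.5)]))
o=st(); print(R.from_quat(o['eef_rot']).as_matrix().round(3))
plan([([.477,-.4295,.081],down(1.42),18)])
E
```

```text
t 24.9 p [ 0.4786 -0.4279  0.1668] F [-0.3  1.   1. ] T [-0.02 -0.03  0.  ] op 0.953 g 0.0 q [-0.78  0.19  1.23 -0.    1.71 -0.63]
[ 282  177   76   74 4006] [ 0.47860864 -0.42672956  0.106     ] [ 0.47824981 -0.43835199  0.07765181]
t 24.95 p [ 0.4788 -0.4282  0.1677] F [ 0.3 -0.9  1.5] T [ 0.02 -0.01  0.01] op 0.948 g 0.0 q [-0.78  0.19  1.23 -0.    1.71 -0.63]
[[ 0.149  0.989  0.006]
 [ 0.989 -0.149 -0.007]
 [-0.006  0.007 -1.   ]]
[{"x": 0, "y": 0, "z": 17, "wx": 0, "wy": 0, "wz": 0}, {"x": 0, "y": -1, "z": 18, "wx": 0, "wy": 0, "wz": 0}, {"x": -1, "y": 0, "z": 17, "wx": 0, "wy": 0, "wz": 0}, {"x": 0, "y": -1, "z": 17, "wx": 0, "wy": 0, "wz": 0}, {"x": 0, "y": 0, "z": 18, "wx": 0, "wy": 0, "wz": 0}]
end [ 0.477  -0.4292  0.0807]
```

View pics/w8.png

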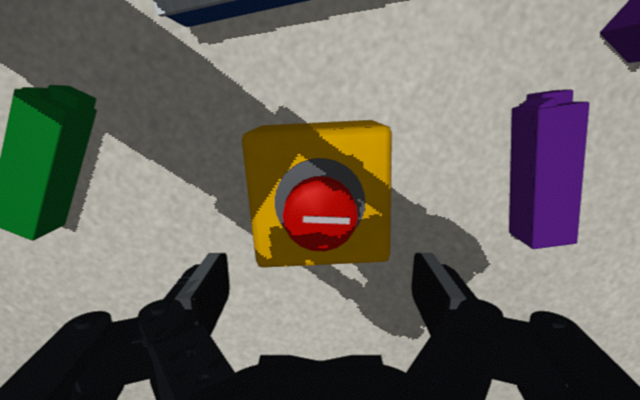

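servo_tool --increments '[{"x": 0, "y": 0, "z": 18, "wx": 0, "wy": 0, "wz": 0, "jaw": 0.95}, {"x": 0, "y": 0, "z": 18, "wx": 0, "wy": 0, "wz": 0, "jaw": 0.95}, {"x": 0, "y": 0, "z": 18, "wx": 0, "wy": 0, "wz": 0, "jaw": 0.95}, {"x": 0, "y": 0, "z": 17, "wx": 0, "wy": 0, "wz": 0, "jaw": 0.95}, {"x": 0, "y": 0, "z": 13, "wx": 0, "wy": 0, "wz": 0, "jaw": 0.95}, {"x": 0, "y": 0, "z": 0, "wx": 0, "wy": 0, "wz": 0, "jaw": 0.95}, {"x": 0, "y": 0, "z": 0, "wx": 0, "wy": 0, "wz": 0, "jaw": 0.95}]'

```text
time: 25.65
tool_pos: [0.4783, -0.4283, 0.0809]
eef_rot: [0.758, 0.652, -0.0, 0.002]
wrist_force: [0.8, 0.7, 0.8]
opening: 0.951
gripper_force: 0.0
```

servo_tool --force 40 --increments '[{"x": 0, "y": 0, "z": 0, "wx": 0, "wy": 0, "wz": 0, "jaw": 0}, {"x": 0, "y": 0, "z": 0, "wx": 0, "wy": 0, "wz": 0, "jaw": 0}, {"x": 0, "y": 0, "z": 0, "wx": 0, "wy": 0, "wz": 0, "jaw": 0}, {"x": 0, "y": 0, "z": 0, "wx": 0, "wy": 0, "wz": 0, "jaw": 0}, {"x": 0, "y": 0, "z": 0, "wx": 0, "wy": 0, "wz": 0, "jaw": 0}]'

```text
time: 26.15
tool_pos: [0.4786, -0.4286, 0.0814]
eef_rot: [0.758, 0.652, -0.0, 0.003]
wrist_force: [0.9, -0.6, 3.5]
opening: 0.566
gripper_force: 40.8
```

servo_tool --increments '[{"x": 0, "y": 0, "z": 0, "wx": 0, "wy": 0, "wz": 0.11, "jaw": 0}, {"x": 0, "y": 0, "z": 0, "wx": 0, "wy": 0, "wz": 0.12, "jaw": 0}, {"x": 0, "y": 0, "z": 0, "wx": 0, "wy": 0, "wz": 0.12, "jaw": 0}, {"x": 0, "y": 0, "z": 0, "wx": 0, "wy": 0, "wz": 0.12, "jaw": 0}, {"x": 0, "y": 0, "z": 0, "wx": 0, "wy": 0, "wz": 0.12, "jaw": 0}, {"x": 0, "y": 0, "z": 0, "wx": 0, "wy": 0, "wz": 0.12, "jaw": 0}, {"x": 0, "y": 0, "z": 0, "wx": 0, "wy": 0, "wz": 0.12, "jaw": 0}, {"x": 0, "y": 0, "z": 0, "wx": 0, "wy": 0, "wz": 0.12, "jaw": 0}, {"x": 0, "y": 0, "z": 0, "wx": 0, "wy": 0, "wz": 0.12, "jaw": 0}, {"x": 0, "y": 0, "z": 0, "wx": 0, "wy": 0, "wz": 0.08, "jaw": 0}]'

```text
time: 27.15
tool_pos: [0.4794, -0.4293, 0.0818]
eef_rot: [0.991, 0.133, 0.003, 0.004]
wrist_force: [4.0, -3.2, 4.3]
opening: 0.567
gripper_force: 40.9
```

servo_tool --increments '[{"x": 0, "y": 0, "z": 0, "wx": 0, "wy": 0, "wz": 0, "jaw": 0}, {"x": 0, "y": 0, "z": 0, "wx": 0, "wy": 0, "wz": 0, "jaw": 0.95}, {"x": 0, "y": 0, "z": 0, "wx": 0, "wy": 0, "wz": 0, "jaw": 0.95}, {"x": 0, "y": 0, "z": 0, "wx": 0, "wy": 0, "wz": 0, "jaw": 0.95}, {"x": 0, "y": 0, "z": 0, "wx": 0, "wy": 0, "wz": 0, "jaw": 0.95}, {"x": 0, "y": 0, "z": -20, "wx": 0, "wy": 0, "wz": 0, "jaw": 0.95}, {"x": 0, "y": 0, "z": -40, "wx": 0, "wy": 0, "wz": 0, "jaw": 0.95}, {"x": 0, "y": 0, "z": -40, "wx": 0, "wy": 0, "wz": 0, "jaw": 0.95}, {"x": 0, "y": 0, "z": -25, "wx": 0, "wy": 0, "wz": 0, "jaw": 0.95}, {"x": 0, "y": 0, "z": 0, "wx": 0, "wy": 0, "wz": 0, "jaw": 0.95}]'

```text
time: 28.15
tool_pos: [0.4788, -0.4288, 0.2111]
eef_rot: [0.991, 0.135, 0.004, 0.005]
wrist_force: [-0.4, 0.1, 1.1]
opening: 0.949
gripper_force: 0.0
```

```bash
python3 - <<'E'
from h import *
def m(f=None):
    b=(snap('wrist','w9')[:,:,::-1] if f is None else cv2.imread(f)); h=cv2.cvtColor(b,cv2.COLOR_BGR2HSV)
    red=cv2.inRange(h,(0,140,70),(8,255,255))|cv2.inRange(h,(172,140,70),(180,255,255))
    n,l,s,c=cv2.connectedComponentsWithStats(red); i=1+np.argmax(s[1:,4]); return s[i]
st(); s=m(); u,v=s[0]+s[2]/2,s[1]+s[3]/2
for z in(.106,.114): print(s,plane('wrist',u,v,z), 'diam', (plane('wrist',s[0],v,z)-plane('wrist',s[0]+s[2],v,z)).round(4), )
E
```

```text
t 28.15 p [ 0.4788 -0.4288  0.2111] F [-0.4  0.1  1.1] T [-0.   -0.04  0.03] op 0.949 g 0.0 q [-0.78  0.19  1.16 -0.    1.78  0.52]
[ 287  166   66   64 2985] [ 0.478484  -0.4281411  0.106    ] diam [-0.0134  0.049   0.    ]
[ 287  166   66   64 2985] [ 0.48070242 -0.42745843  0.114     ] diam [-0.013   0.0474  0.    ]
```

servo_tool --increments '[{"x": 0, "y": 0, "z": 30, "wx": 0, "wy": 0, "wz": 0, "jaw": 0}, {"x": 0, "y": 0, "z": 30, "wx": 0, "wy": 0, "wz": 0, "jaw": 0}, {"x": 0, "y": 0, "z": 15, "wx": 0, "wy": 0, "wz": 0, "jaw": 0}, {"x": 0, "y": 0, "z": 10, "wx": 0, "wy": 0, "wz": 0, "jaw": 0}, {"x": 0, "y": 0, "z": 8, "wx": 0, "wy": 0, "wz": 0, "jaw": 0}, {"x": 0, "y": 0, "z": 0, "wx": 0, "wy": 0, "wz": 0, "jaw": 0}, {"x": 0, "y": 0, "z": 0, "wx": 0, "wy": 0, "wz": 0, "jaw": 0}]'

```text
time: 28.9
tool_pos: [0.4784, -0.4284, 0.1138]
eef_rot: [0.991, 0.135, 0.002, 0.003]
wrist_force: [-1.1, 0.5, 0.4]
opening: 0.001
gripper_force: 0.7
```

servo_tool --increments '[{"x": 0, "y": 0, "z": 3, "wx": 0, "wy": 0, "wz": 0, "jaw": 0}, {"x": 0, "y": 0, "z": 0, "wx": 0, "wy": 0, "wz": 0, "jaw": 0}, {"x": 0, "y": 0, "z": 0, "wx": 0, "wy": 0, "wz": 0, "jaw": 0}]'

```text
time: 29.2
tool_pos: [0.4785, -0.4286, 0.1105]
eef_rot: [0.991, 0.135, 0.002, 0.003]
wrist_force: [1.4, -0.7, 4.1]
opening: 0.002
gripper_force: 2.0
```

The button pushes back at 110 mm, so it is up. Retreat.

servo_tool --increments '[{"x": 0, "y": 0, "z": -15, "wx": 0, "wy": 0, "wz": 0, "jaw": 0}, {"x": 0, "y": 0, "z": -40, "wx": 0, "wy": 0, "wz": 0, "jaw": 0}, {"x": 0, "y": 0, "z": -40, "wx": 0, "wy": 0, "wz": 0, "jaw": 0}, {"x": 0, "y": 0, "z": -20, "wx": 0, "wy": 0, "wz": 0, "jaw": 0}, {"x": 0, "y": 0, "z": 0, "wx": 0, "wy": 0, "wz": 0, "jaw": 0}, {"x": 0, "y": 0, "z": 0, "wx": 0, "wy": 0, "wz": 0, "jaw": 0}, {"x": 0, "y": 0, "z": 0, "wx": 0, "wy": 0, "wz": 0, "jaw": 0}]'

```text
time: 29.9
tool_pos: [0.4773, -0.4272, 0.222]
eef_rot: [0.991, 0.135, -0.0, 0.0]
wrist_force: [-0.3, -0.1, -0.4]
opening: -0.004
gripper_force: 0.0
```

```bash
python3 - <<'E'
from h import *
st(); print(robot.finish_job())
E
```

```text
t 29.9 p [ 0.4773 -0.4272  0.222 ] F [-0.3 -0.1 -0.4] T [ 0.   -0.03 -0.04] op -0.004 g 0.0 q [-0.78  0.2   1.13 -0.    1.81  0.52]
the job is handed in; nothing more can be done
None
```

I latched the stop button, put both mortar pieces in the bin, then turned the button clockwise until it came back up; I handed the job in at 29.9 s, and no verdict was returned.

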